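# Lock the stock chest with its bent pin

## Task

Lock the stock chest: take the bent pin out of its rest, swing it along its own curve through the steel eye clamped on the bar at the front of the chest, and press it gently fully home, so that its collar sits against the mouth of the eye. Let go of it and leave it there, and do not disturb the straight pin or the other things on the bench.

Things in the scene. Friction and masses are not known exactly. Their poses are not given: they have to be found in the camera images.
- pin_handle (a point): Centre of the bent pin's handle: a plain aluminium block 30 (x) by 16 (y) by 56 (z) mm, from 5 to 61 mm above the collar's underside, this point 33 mm above it. Grasp it across the 16 mm (y). Axes of the pin: z along the handle away from the shank, x the side the shank curves to. At the start it stands upright in its rest, x towards the robot within about 35 degrees.
- pin_shoulder (a point): Centre of the underside of the bent pin's collar (28 mm across, 5 mm thick). The round steel shank, 10 mm thick (7.4 over its last 8 mm), starts here along -z and follows an arc of 70 mm centre-line radius through 60 degrees in the xz plane, curving to +x; the arc's centre is 70 mm along +x from here. Axes as for the handle.
- pin_tip (a point): Tip of the bent pin, centre of the rounded shank end: 35 mm along +x and 60.6 mm along -z from the collar's underside; the shank points 60 degrees from -z towards +x here. Axes as for the handle.
- bent_pin: The bent pin, loose, steel, 0.14 to 0.27 kg; same point and axes as the collar's underside. Home in the eye, its axes agree with those of bar_mid, its collar lies on the eye's mouth and the shank runs on below the eye, in front of the chest.
- bar_mid (a point): Where the centre of the eye's mouth would be if the eye stood mid-bar; fixed to the chest, 135 mm above the table. The eye itself is clamped up to 12 mm to either side of it along y, where is not measured: find it by sight or touch. z: the bore's axis, out of the mouth, up and leaning 18 degrees back over the chest; x: square to it, towards the robot (within about 23 degrees) and a little up.
- keeper (a joint): Small hinged steel leaf under the eye, 30 by 20 by 3 mm, across the shank's path about 40 mm below the mouth; it goes with the eye. Angle in rad, 0 at rest, 0.1 to 0.4 when the shank has pushed it aside. Its light spring takes about a newton of push; the leaf then rubs on the shank and may lean the freed pin a few degrees, which does no harm.
- chest: The fixed grey steel stock chest, 168 by 208 by 90 mm high; origin under its centre, z up, x towards its front, facing the robot. A 66 mm long bar (top 120 mm high) runs across its front and carries the eye, a thick steel ring: bore 15, outside 27, length 16 mm, mouth 31 mm out from the lid's edge. The eye is clamped tight and bears being touched; the space under it is free.
- rest_bent: Fixed dark steel rest of the bent pin: foot 90 by 56 by 12.5 mm, two cheeks 80 mm high, 34 mm long (x), 12 mm apart; origin under the middle of the cheeks, x the way the shank curves. The collar lies on the cheeks, the shank between them, its tip in the open. Lift the pin straight up 75 mm or more to clear it. Its place may be swapped with the other rest.
- rest_straight: A like rest, fixed, that holds the straight pin; not used.
- straight_pin: The straight pin, loose in its own rest: 10 mm straight shank, 28 mm collar, round knob 34 mm across whose top is 46 mm above the collar's underside. Origin at the collar's underside, 80 mm above the table. Leave it alone.
- coupling: Loose brass pipe coupling, standing, 40 mm across, 44 mm high; origin under its centre. Leave it alone.
- carton: Loose small cardboard carton, 75 by 55 by 50 mm; origin under its centre. Leave it alone.
- tin: Loose tin, 66 mm across, 90 mm high; origin under its centre. Leave it alone.
- wrench: Loose wrench lying flat, 170 mm long; origin under its middle. Leave it alone.
Mind the look-alikes: they are no part of the job. Leave any blue or green look-alike of the bent_pin alone.

How it is judged:
By the outcome, as a careful person would: the job done as asked, in the order asked, and still so for the second after the job is handed in, with the robot touching nothing.
It also fails if it takes over 48 s, if anything falls off the work surface, if the arm or the gripper's body presses on something with over 40 N, if the wrist force passes 120 N, or if a joint passes its speed limit or range.

## Robot

A 6-joint arm with a two-finger parallel gripper is mounted at the origin on the work surface. World frame = base frame: x ahead of the robot, y to its left, z up, the work surface at z = 0. Lengths are in mm, angles in rad, forces in N, time in s.
With the tool pointing down it reaches from about 300 to 775 mm from the base axis. Payload 14.6 kg.
Tool frame: the origin (TCP) lies at the very end of the fingers, on their centre line; the grasp point (between the pads) lies 19 mm behind it; y points along the fingers, z is the direction in which the jaws open and shut, and the axes are right-handed (so a half turn about y gives the same grasp; the last joint's range is limited). The gripper opens to 94 mm and grips with 3 to 60 N. Pads are 16 mm wide; open, the fingers measure 119 mm over their backs; the gripper's body (75 mm by 177 mm) begins 78 mm behind the grasp point.
Start: joints at [1.04, 0.3, 1.521, -0, 1.321, -0.067], TCP at [246.038, 491.889, 205.446] pointing down, gripper open.
Joint ranges: [-3.03, 3.03], [-0.79, 2.21], [0.23, 2.52], [-1.04, 4.18], [0, 3.07], [-2.55, 2.55]. Speed limits (rad/s): [2.22, 2.22, 2.57, 3.14, 3.14, 3.14].

## Interface

Orientations are given as [roll, pitch, yaw] about the fixed x, y, z axes, in that order (R = Rz(yaw) Ry(pitch) Rx(roll)).
In Python, from cell import monitor, optics, manip gives the robot as it stands.
- The arm moves only by the shell command python3 -m creep 'ROWS' [FORCE]. ROWS is JSON, a list of rows, each an object of numbers: "tx", "ty", "tz": the shift along the tool's x, y, z scaled (see below); "turn": the turn about the tool's y scaled (see below); "fingers": the finger opening in mm, from 0 to 94. In form: [{"tx": .., "ty": .., "tz": .., "turn": .., "fingers": ..}, ...]. A call has 1 to 20 rows; each row is the pose to reach, as a shift and turn from the pose measured when the call began, along the tool's axes at that moment, turning the shorter way round; what a row does not reach only later rows make up. The controller multiplies each number of a shift by 200 mm and each number of a turn by pi rad. A row lasts 1/10 s, in which the tool goes at most 50 mm and 8.59 degrees, less where a joint would pass 70% of its speed; a pose out of reach is approached as far as the arm can. A call with a number of a shift or a turn outside -1 to 1 is refused whole. A call with a gripper value outside its range is refused whole. The fingers move at their own pace and stop on an object; FORCE is the grip in N (left out, the last holds). Time passes only in rows, so rows that repeat a pose let the fingers close. It gives the time, the measured TCP pose, the force and the opening at its end, in the units of the state.
- monitor.read_state(): the state, without advancing time (a new reading comes with each control period).
- optics.camera(name): name is "scene" or "top"; returns a dict with "frame" (420x560x3 uint8, red, green, blue), "range_z" (420x560 float32, mm along the optical axis (not along the pixel's ray), 0 where there is no reading), "fx", "fy", "cx", "cy" (pixels), "distortion" ([k1, k2, p1, p2, k3] as OpenCV has them; the pictures are not rectified), "R" (3x3) and "t" (3): a world point X has camera coordinates R X + t. Camera axes: x right, y down, z forward; pixel columns grow to the right and rows downward; lengths in mm; the calibration is good to about 2 mm. A picture is of the moment at which its call begins.
- manip.sign_off(): hands the job in, once; it reports no verdict.
The state is a dict: "clock": time; "joints": joint angles; "qd": joint speeds; "effort": joint torques, N m; "eef_pos": TCP position; "eef_rot": TCP orientation; "wrist_force": force on the tool from outside, world axes, zero at the start; "moment": the same for the moment, N m; "finger_gap": finger opening in mm.
Only numpy, scipy, OpenCV 4.12 (cv2) and the standard library are available. Lean on these libraries where they do the work, as an engineer would, in place of code of your own. Each camera call takes 0.05 s, during which the arm holds its last target.

## Working session

There is one attempt and no reset: what is moved stays moved. The work goes in short steps, Python scripts to look and compute and a shell command to move; the robot and the scene stay as the last step left them, time stands still between calls to the robot, and variables do not carry over. Pictures are saved under pics/ and viewed, and the job is handed in when it is done.

```bash
ls; mkdir -p pics
python3 - <<'E'
from cell import monitor, optics, manip
import cv2,numpy as np,pickle
s=monitor.read_state();print({k:np.round(v,3).tolist() for k,v in s.items()})
for n in("scene","top"):
    c=optics.camera(n);cv2.imwrite(f"pics/{n}0.png",c["frame"][:,:,::-1]);pickle.dump(c,open(f"{n}0.pkl","wb"))
    print(n,c["fx"],c["fy"],c["cx"],c["cy"],c["distortion"],np.round(c["R"],3).tolist(),c["t"])
E
```

```text
pics
{'clock': 0.0, 'joints': [1.04, 0.3, 1.522, -0.0, 1.321, -0.067], 'qd': [-0.001, -0.001, 0.0, 0.001, -0.001, 0.0], 'effort': [-0.002, -53.182, -35.273, 0.071, 0.024, -0.0], 'eef_pos': [245.928, 491.652, 204.881], 'eef_rot': [-1.572, 0.0, -0.464], 'wrist_force': [-0.759, 0.202, 0.187], 'moment': [0.01, -0.034, -0.041], 'finger_gap': 93.923}
scene 460.62316523477625 460.62316523477625 277.8721782781965 210.05231433939494 [-0.00121706  0.          0.          0.          0.        ] [[-0.047, 0.999, -0.008], [0.796, 0.033, -0.605], [-0.604, -0.034, -0.796]] [ 166.26580173 -347.77780139 1644.1926647 ]
top 427.31029272106764 427.31029272106764 283.52936152215943 209.66882943384067 [-0.10858925  0.          0.          0.          0.        ] [[-0.003, -1.0, 0.01], [-0.998, 0.003, -0.056], [0.056, -0.011, -0.998]] [-130.15222806  543.26429926 1580.94262498]
```

View pics/scene0.png

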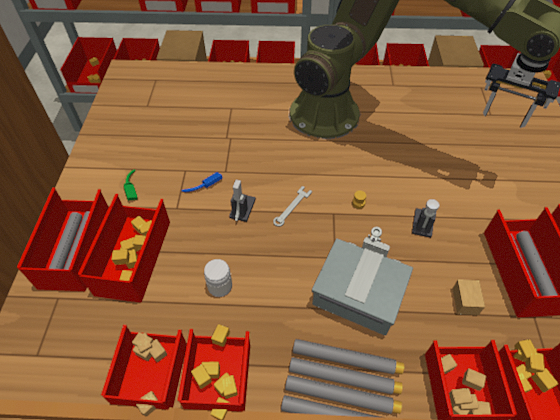

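View pics/top0.png

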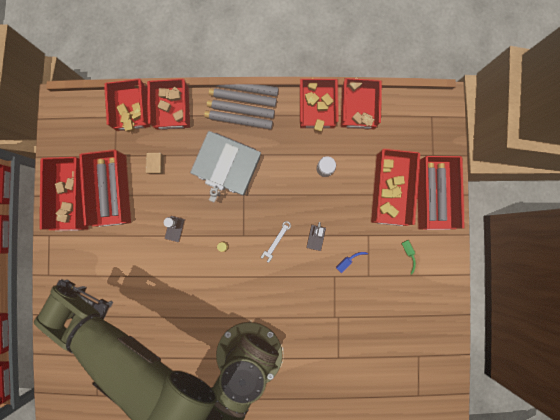

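The scene view shows the bent pin in its rest at about (240,195), with the chest and eye at (376,235). In the top view they are at (317,232) and (215,192). The straight pin is at top (171,223). Next I'll get the point clouds.

```bash
cat > h.py <<'E'
import numpy as np,cv2,pickle
def load(n): return pickle.load(open(n,"rb"))
def K(c): return np.array([[c["fx"],0,c["cx"]],[0,c["fy"],c["cy"]],[0,0,1.]])
def cloud(c):
    h,w=c["range_z"].shape
    u,v=np.meshgrid(np.arange(w),np.arange(h))
    p=cv2.undistortPoints(np.stack([u.ravel(),v.ravel()],1).astype(float)[:,None],K(c),np.array(c["distortion"]))[:,0]
    z=c["range_z"].ravel().astype(float)
    X=np.c_[p*z[:,None],z]
    W=(X-np.array(c["t"]))@np.array(c["R"])
    return W.reshape(h,w,3),c["range_z"]>0
def proj(c,P):
    P=np.atleast_2d(P).astype(float)
    X=P@np.array(c["R"]).T+np.array(c["t"])
    return cv2.projectPoints(X,np.zeros(3),np.zeros(3),K(c),np.array(c["distortion"]))[0][:,0]
def Rrpy(r):
    from scipy.spatial.transform import Rotation as R
    return R.from_euler("xyz",r).as_matrix()
E
python3 - <<'E'
from h import *
for n,boxes in(("scene0.pkl",[(215,170,265,230),(350,215,400,265)]),("top0.pkl",[(295,215,335,255),(185,165,245,210)])):
    c=load(n);W,ok=cloud(c)
    print(n,"table z",np.median(W[200:260,250:300,2]) )
    for i,(a,b,e,f) in enumerate(boxes):
        im=c["frame"][b:f,a:e,::-1];s=min(800//im.shape[1],600//im.shape[0])
        cv2.imwrite(f"pics/{n[:3]}_c{i}.png",cv2.resize(im,None,fx=s,fy=s,interpolation=cv2.INTER_NEAREST))
        w=W[b:f,a:e];
        print(n,i); 
        for lo,hi in((20,70),(70,84),(84,100),(100,118),(118,130),(130,139),(139,150)):
            m=(w[...,2]>lo)&(w[...,2]<hi)&ok[b:f,a:e]
            if m.sum(): print(lo,hi,m.sum(),w[m].mean(0).round(1),w[m].min(0).round(1),w[m].max(0).round(1))
E
```

```text
scene0.pkl table z -1.3963851396086402
scene0.pkl 0
20 70 211 [ 467.4 -262.7   43.2] [ 320.  -344.3   20.2] [ 497.3 -237.    69.7]
70 84 82 [ 470.1 -256.    77.6] [ 449.4 -280.2   70.2] [ 484.1 -238.2   83.6]
84 100 37 [ 469.9 -255.1   91.6] [ 451.  -271.4   84. ] [ 480.2 -245.6   99.9]
100 118 38 [ 472.8 -257.6  110.3] [ 454.9 -268.7  100.7] [ 479.3 -249.5  118. ]
118 130 22 [ 472.4 -257.   125.3] [ 455.5 -266.9  119. ] [ 479.9 -249.2  129.9]
130 139 38 [ 465.5 -258.2  136.1] [ 447.1 -268.9  130.4] [ 478.  -248.7  138.9]
139 150 24 [ 465.2 -258.4  140.6] [ 449.3 -265.6  139. ] [ 479.2 -250.4  143.9]
scene0.pkl 1
70 84 4 [638.1 120.4  82.9] [621.5  67.2  81.6] [655.7 169.8  83.9]
84 100 689 [648.9  97.1  91. ] [574.5  48.4  84.2] [677.  173.8  99.9]
100 118 162 [631.1 112.4 111.8] [584.   80.6 100. ] [650.8 141.9 118. ]
118 130 128 [622.3 110.6 122. ] [591.1  82.7 118.1] [647.5 144.5 129.9]
130 139 46 [603.  112.  133.7] [591.5 100.  130.1] [626.8 125.1 139. ]
139 150 2 [598.2 119.4 139.2] [595.1 119.1 139.2] [601.4 119.7 139.3]
top0.pkl table z -0.818208177432659
top0.pkl 0
20 70 26
[... 345 characters left out ...]
 -250.7  119.5] [ 469.1 -247.3  124.2]
130 139 16 [ 459.4 -256.3  135.8] [ 448.2 -266.6  130.2] [ 475.9 -246.3  138.9]
139 150 25 [ 461.9 -256.6  141.6] [ 448.2 -262.8  139.7] [ 472.3 -248.6  144.5]
top0.pkl 1
20 70 5 [623.9  74.4  43.8] [600.5  14.4  21.4] [653.5 164.7  69.6]
70 84 93 [650.1  89.1  81.8] [595.8  10.5  70.8] [701.8 203.8  84. ]
84 100 986 [660.6  86.9  90.1] [569.9   9.6  84. ] [701.3 201.1  99.7]
100 118 57 [620.7 111.5 112.3] [569.4  52.2 100.1] [698.1 142.4 118. ]
118 130 77 [618.4 114.3 122.8] [585.2  84.2 118. ] [642.2 145.  129.8]
130 139 23 [599.1 113.7 134.3] [587.6 103.2 130.1] [623.  124.9 138.8]
139 150 1 [590.7 116.3 142. ] [590.7 116.3 142. ] [590.7 116.3 142. ]
```

Run:
```python
import cv2,numpy as np
a=[cv2.resize(cv2.imread("pics/"+f),(400,300 if 0 else 300)) for f in("sce_c0.png","sce_c1.png","top_c0.png","top_c1.png")]
cv2.imwrite("pics/m0.png",np.vstack([np.hstack(a[:2]),np.hstack(a[2:])]))
```

```text
(no output)
```

View pics/m0.png

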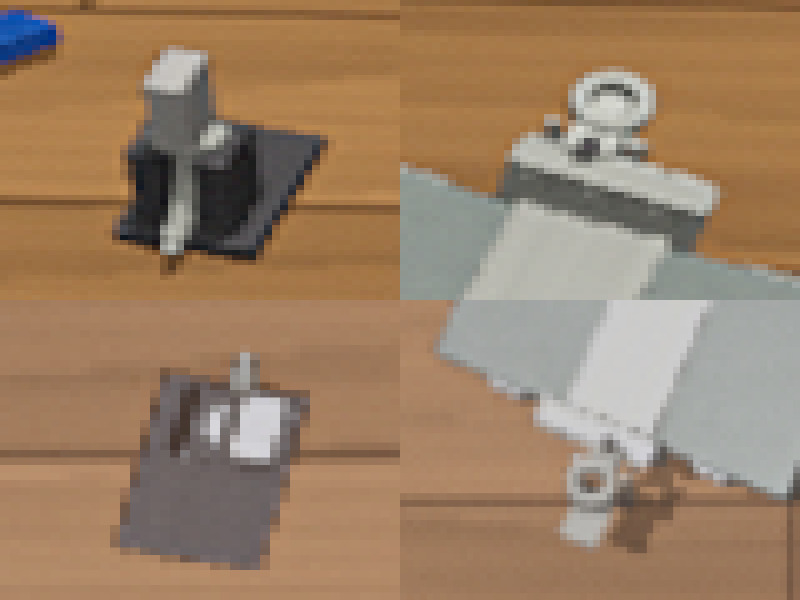

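Run:
```python
from h import *
for n,(a,b,e,f) in(("scene0.pkl",(222,172,262,226)),("top0.pkl",(300,218,330,252))):
    c=load(n);W,ok=cloud(c)
    print(n,"cam",-np.array(c["R"]).T@np.array(c["t"]))
    im=cv2.resize(c["frame"][b:f,a:e,::-1],None,fx=11,fy=11,interpolation=cv2.INTER_CUBIC)
    cv2.imwrite(f"pics/{n[:3]}_big.png",im)
    print("z rows")
    for v in range(b,f,2): print(v,W[v,a:e:2,2].round(0).astype(int).tolist())
    if n[0]=='s':
        for v in range(b,f,2): print(v,W[v,a:e:2,0].round(0).astype(int).tolist())
a=cv2.imread("pics/sce_big.png");b=cv2.imread("pics/top_big.png");h=max(len(a),len(b))
o=np.zeros((h,a.shape[1]+b.shape[1],3),np.uint8);o[:len(a),:a.shape[1]]=a;o[:len(b),a.shape[1]:]=b
cv2.imwrite("pics/big.png",o)
```

```text
scene0.pkl cam [1277.12685069  -98.09856496 1100.58480519]
z rows
172 [-4, 2, -2, -2, 0, -3, -4, -3, -3, -1, -2, -5, -2, -4, -2, -1, -3, -1, -4, 3]
174 [-2, -5, 3, -7, 5, -2, -2, 0, -2, -1, 0, -2, -1, -3, -5, -2, 2, -6, 3, -4]
176 [3, -1, 1, 1, -1, 1, -2, -6, 3, 3, -5, 1, 0, -4, -4, -2, -3, 1, -6, -1]
178 [0, -5, -8, -2, -2, -4, 0, -3, 0, -3, -3, -2, -5, -4, 2, -3, -3, 0, -3, -2]
180 [-2, -2, -2, -4, 0, 0, -3, 139, -1, -4, -3, 0, -1, -1, -4, -1, 2, -2, 2, -1]
182 [1, -1, -1, -2, 0, 0, 138, 137, 140, 135, -1, -6, -6, -2, -2, -2, -3, 0, 1, -2]
184 [2, -2, 1, 0, -2, -3, 138, 139, 137, 131, -2, -2, -7, 0, -2, 0, -4, -4, 1, 1]
186 [-1, -2, -6, 1, -1, 1101, 138, 141, 139, 124, -7, -2, -4, -9, 0, -3, -2, -3, -2, -4]
188 [3, 3, -4, -5, 2, 136, 136, 139, 132, 117, -6, -3, -6, 1, -4, -1, 2, -1, 0, -4]
190 [5, -1, -3, -3, -4, -5, 129, 131, 123, 110, -1, -3, 0, -2, 2, -4, -4, -6, 0, -1]
192 [-1, -1, -4, -5, -6, 0, 119, 124, 118, 101, -4, -1, -1, -2, 0, -1, -4, 0, -6, -5]
194 [-2, -5, -5, 1, -2, -4, 110, 114, 114, 96, 79, -3, -10, -2, -5, -1, -3, -2, -5, 0]
196 [0, -1, 1, -5, 4, 77, 104, 104, 106
[... 4393 characters left out ...]
6, 114, 144, 141, 81, -8, -5]
230 [1, -4, 5, 2, -6, 4, 7, 84, 88, 124, 141, 145, 73, 0, -2]
232 [1, 3, -3, -4, 3, 17, 19, 76, 79, 141, 140, 136, 78, 3, 1]
234 [0, -1, 6, -3, 2, 16, 41, 74, 82, 141, 137, 136, 11, -6, -8]
236 [-4, -6, -3, -9, -5, 15, 8, 16, 8, 19, 72, 77, 5, -4, 2]
238 [-3, 2, 3, -5, 4, 15, 11, 8, 15, 7, 16, 15, -1, -3, 5]
240 [-1, -7, -1, -3, 11, 9, 15, 15, 11, 4, 15, 16, -1, -4, -3]
242 [0, -3, 0, -1, 8, 13, 10, 8, 16, 12, 13, 10, 1, -1, 6]
244 [-3, -5, 2, -1, 10, 6, 17, 15, 7, 12, 14, -3, -1, -5, -4]
246 [-1, 0, -7, -6, 8, 8, 12, 13, 6, 6, 10, 5, -4, -4, 3]
248 [6, 0, -7, 1, -3, 10, 7, 10, 10, 19, 10, 0, -5, -3, 2]
250 [0, -1, 0, -2, 2, 3, -3, -3, -4, 13, 10, -7, -5, -4, 0]
```

View pics/big.png

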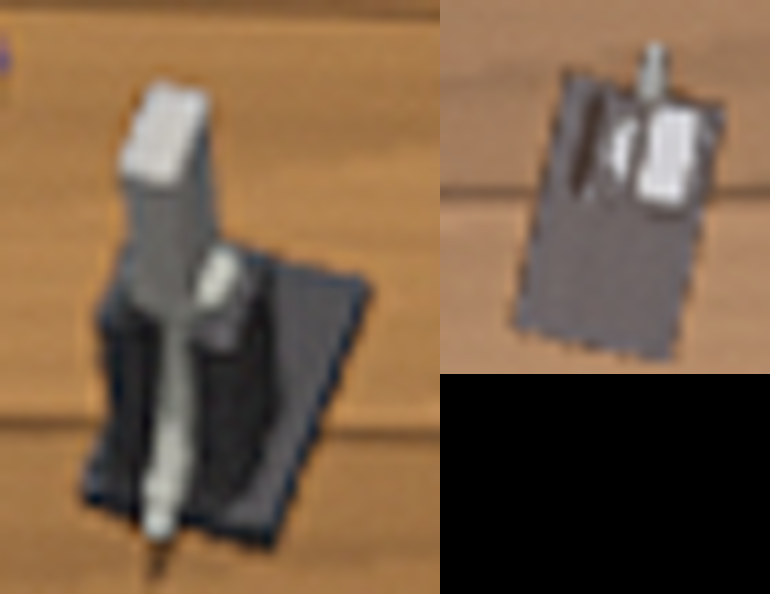

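The tip clearly shows on the far side, away from the robot, at about x=497 against x=462 for the collar. That contradicts the note that the pin's x points towards the robot, so I'll go by the images. Next I'll fit the poses precisely.

```bash
cat > fit.py <<'E'
from h import *
from scipy.optimize import minimize
def soft(c,polys,sh,roi,s=8):
    a,b,e,f=roi
    m=np.zeros(((f-b)*s,(e-a)*s),np.uint8)
    for P in polys:
        q=(proj(c,P)-[a-.5,b-.5])*s
        cv2.fillPoly(m,[cv2.convexHull(np.round(q*16).astype(np.int32))],255,shift=4)
    return cv2.resize(m,(e-a,f-b),interpolation=cv2.INTER_AREA)/255.
E
python3 - <<'E'
from fit import *
C={n:load(n+"0.pkl") for n in("scene","top")}
def box(x,y,ph,cx,cy,hx,hy,z0,z1):
    R=np.array([[np.cos(ph),-np.sin(ph)],[np.sin(ph),np.cos(ph)]])
    p=np.array([[cx+a*hx,cy+b*hy] for a in(-1,1) for b in(-1,1)])@R.T+[x,y]
    return np.vstack([np.c_[p,np.full(4,z)] for z in(z0,z1)])
# chest: classify via height >70 & colour grey (vs wood) 
for n,roi in(("scene",(300,215,425,345)),("top",(180,120,275,215))):
    c=C[n];a,b,e,f=roi
    im=c["frame"][b:f,a:e].astype(float)
    W,ok=cloud(c);z=W[b:f,a:e,2]
    if n=="top": m=((z>60)).astype(np.uint8)
    else: m=((z>8)&(W[b:f,a:e,0]>300)).astype(np.uint8)
    m=cv2.morphologyEx(m,cv2.MORPH_OPEN,np.ones((3,3)))
    # lid only: z 84..97
    lid=((z>80)&(z<100)).astype(np.uint8)
    P=W[b:f,a:e][lid>0]
    nl,lab,st,ce=cv2.connectedComponentsWithStats(cv2.morphologyEx(((z>60)&(z<110)).astype(np.uint8),cv2.MORPH_OPEN,np.ones((3,3))))
    k=1+np.argmax(st[1:,4]);
    pts=W[b:f,a:e][(lab==k)&(lid>0)][:,:2].astype(np.float32)
    r=cv2.minAreaRect(pts);print(n,"lid rect",r, "z",np.median(P[:,2]))
    tgt=(((im[...,0]-im[...,2])<25)&(z>(60 if n=="top" else 4))).astype(float)
    cv2.imwrite(f"pics/msk_{n}.png",cv2.resize((tgt*255).astype(np.uint8),None,fx=4,fy=4,interpolation=cv2.INTER_NEAREST))
    def cost(p):
        s=soft(c,[box(p[0],p[1],p[2],0,0,84,104,0,90), box(p[0],p[1],p[2],97,0,14,33,90,120)],None,roi)
        return np.abs(s-tgt).sum()
    best=min((minimize(cost,[x0,85,ph],method="Nelder-Mead",options=dict(initial_simplex=[[x0,85,ph],[x0+8,85,ph],[x0,93,ph],[x0,85,ph+.08]],xatol=.05,fatol=.05)) for ph in(np.pi-.2,np.pi-.45,np.pi+.3) for x0 in (665,690)),key=lambda r:r.fun)
    print(n,best.x,best.fun,tgt.sum())
E
```

```text
scene lid rect ((714.1886596679688, 77.0233383178711), (208.198486328125, 179.8400421142578), 67.1941146850586) z 89.04319865529733
scene [707.0358677   80.19061893   2.74545867] 752.8 6828.0
top lid rect ((711.7080688476562, 78.4814224243164), (207.78858947753906, 176.59571838378906), 67.02027130126953) z 89.22094258970304
top [713.33297785  79.30446355   2.74677346] 308.91372549019604 2849.0
```

Run:
```python
from h import *
o=[]
psi=2.746;ex=np.array([np.cos(psi),np.sin(psi),0]);ey=np.array([-np.sin(psi),np.cos(psi),0]);ez=np.array([0,0,1.])
s18,c18=np.sin(np.radians(18)),np.cos(np.radians(18))
Z=c18*ez-s18*ex;X=c18*ex+s18*ez
t=np.linspace(0,2*np.pi,60)
for n,(a,b,e,f),ctr in(("scene",(360,220,395,250),(711.5,78.5)),("top",(195,175,230,205),(711.5,78.5))):
    c=load(n+"0.pkl");S=16
    im=cv2.resize(c["frame"][b:f,a:e,::-1],None,fx=S,fy=S,interpolation=cv2.INTER_CUBIC)
    im2=im.copy()
    for ye in(0,10):
        O=np.array([ctr[0],ctr[1],135])+ex*115+ey*ye
        for r,dz,col in((13.5,0,(0,0,255)),(7.5,0,(0,255,0)),(13.5,-16,(255,0,0))):
            P=O+r*np.outer(np.cos(t),X)+r*np.outer(np.sin(t),ey)+dz*Z
            q=((proj(c,P)-[a-.5,b-.5])*S).astype(int)
            if ye==10: cv2.polylines(im2,[q],True,col,1)
    o+=[np.vstack([im,im2])]
o=np.hstack(o);print(o.shape);cv2.imwrite("pics/eye.png",cv2.resize(o,None,fx=.62,fy=.62))
```

```text
(960, 1120, 3)
```

View pics/eye.png

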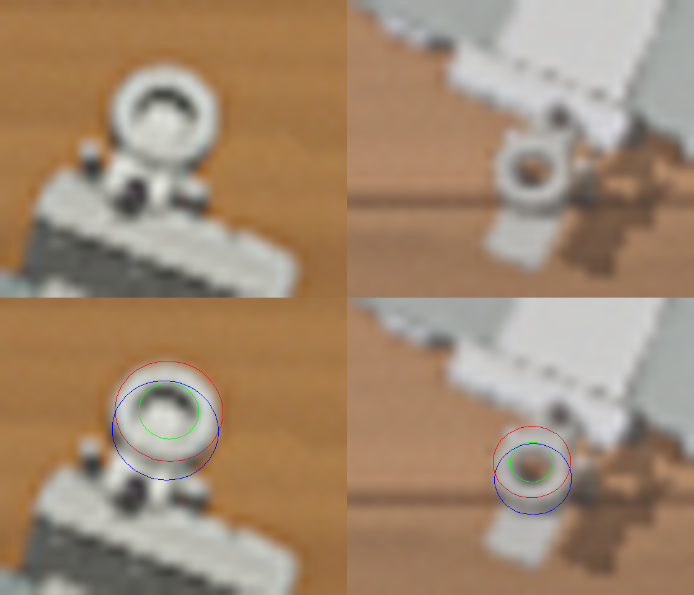

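In the scene view (top left) the ring is centred at about (164,112). In the top view (top right) the bore is at about (533,168). The overlaid model at y_e≈10 agrees to about 1–1.5 mm. Next I'll refine the eye and fit the pin.

```bash
cat > pinfit.py <<'E'
from fit import *
def boxp(T,lo,hi):
    p=np.array([[x,y,z] for x in(lo[0],hi[0]) for y in(lo[1],hi[1]) for z in(lo[2],hi[2])],float)
    return p@T[:3,:3].T+T[:3,3]
def pin_polys(T):
    P=[boxp(T,(-15,-8,5),(15,8,61))]
    t=np.linspace(0,2*np.pi,24)
    P.append(np.vstack([np.c_[14*np.cos(t),14*np.sin(t),np.full(24,z)] for z in(0,5)])@T[:3,:3].T+T[:3,3])
    A=np.radians(np.linspace(0,60,9))
    cc=np.c_[70-70*np.cos(A),0*A,-70*np.sin(A)]
    for i in range(8):
        q=[]
        for k in(i,i+1):
            r=5 if k<8 else 3.7
            n=np.c_[np.cos(A[k])*np.cos(t),np.sin(t),np.sin(A[k])*np.cos(t)]
            q.append(cc[k]+r*n)
        P.append(np.vstack(q)@T[:3,:3].T+T[:3,3])
    return P
E
python3 - <<'E'
from pinfit import *
C={n:load(n+"0.pkl") for n in("scene","top")}
psi=2.746;ex=np.array([np.cos(psi),np.sin(psi),0]);ey=np.array([-np.sin(psi),np.cos(psi),0]);ez=np.array([0,0,1.])
s18,c18=np.sin(np.radians(18)),np.cos(np.radians(18))
Z=c18*ez-s18*ex;X=c18*ex+s18*ez
t=np.linspace(0,2*np.pi,60)
for n,roi in(("scene",(368,223,386,236)),("top",(205,184,222,199))):
    c=C[n];a,b,e,f=roi;g=c["frame"][b:f,a:e,2].astype(float)  # blue: wood dark, steel bright
    circ=lambda O,r,dz:O+r*np.outer(np.cos(t),X)+r*np.outer(np.sin(t),ey)+dz*Z
    for z in (135,):
        def cost(p):
            O=np.array([p[0],p[1],z])
            ring=soft(c,[circ(O,13.5,0)],0,roi)-soft(c,[circ(O,7.5,0)],0,roi)
            return -np.corrcoef(ring.ravel(),g.ravel())[0,1]
        r=min((minimize(cost,x0,method="Nelder-Mead",options=dict(initial_simplex=[x0,[x0[0]+3,x0[1]],[x0[0],x0[1]+3]])) for x0 in([601,113],[598,112],[604,115])),key=lambda r:r.fun)
        print("eye",n,z,r.x,r.fun)
def T(x,y,ph,z=80):
    M=np.eye(4);M[:2,:2]=[[np.cos(ph),-np.sin(ph)],[np.sin(ph),np.cos(ph)]];M[:3,3]=x,y,z;return M
tot={}
for n,roi in(("scene",(222,172,250,228)),("top",(305,215,332,240))):
    c=C[n];a,b,e,f=roi
    im=c["frame"][b:f,a:e].astype(float)
    W,ok=cloud(c)
    # handle top + whole pin: metallic = not wood (r-b small), not dark
    tgt=((im[...,0]-im[...,2]<28)&(im.mean(2)>(88 if n=="scene" else 128)))
    tgt=tgt.astype(float)
    def cost(p):
        M=T(*p);s=np.zeros_like(tgt)
        return np.abs(soft(c,pin_polys(M),0,roi)-tgt).sum()
    tot[n]=cost
    r=min((minimize(cost,x0,method="Nelder-Mead",options=dict(initial_simplex=[x0,[x0[0]+4,x0[1],x0[2]],[x0[0],x0[1]+4,x0[2]],[x0[0],x0[1],x0[2]+.15]],xatol=.05,fatol=.02)) for x0 in([462,-257,-.2],[464,-255,0.1])),key=lambda r:r.fun)
    print("pin",n,r.x,r.fun,tgt.sum())
    ov=cv2.resize(c["frame"][b:f,a:e,::-1],None,fx=10,fy=10,interpolation=cv2.INTER_NEAREST)
    for P in pin_polys(T(*r.x)):
        q=((proj(c,P)-[a-.5,b-.5])*10).astype(np.int32);cv2.polylines(ov,[cv2.convexHull(q)],True,(0,0,255),1)
    cv2.imwrite(f"pics/pin_{n}.png",np.hstack([ov,cv2.cvtColor(cv2.resize((tgt*255).astype(np.uint8),None,fx=10,fy=10,interpolation=cv2.INTER_NEAREST),cv2.COLOR_GRAY2BGR)]))
# foot
c=C["top"];W,ok=cloud(c)
a,b,e,f=(298,215,335,255)
im=c["frame"][b:f,a:e].astype(float);m=((im[...,0]-im[...,2]<28))
m=(m&(W[b:f,a:e,2]<30)&(im.mean(2)<120)).astype(np.uint8)
v,u=np.nonzero(cv2.morphologyEx(m,cv2.MORPH_OPEN,np.ones((2,2))))
p=cv2.undistortPoints(np.c_[u+a,v+b].astype(float)[:,None],K(c),np.array(c["distortion"]))[:,0]
d=np.c_[p,np.ones(len(p))]@np.array(c["R"]);o=-np.array(c["R"]).T@np.array(c["t"])
P=o+d*((12.5-o[2])/d[:,2])[:,None];print("foot",cv2.minAreaRect(P[:,:2].astype(np.float32)))
a=cv2.imread("pics/pin_scene.png");b=cv2.imread("pics/pin_top.png")
o=np.zeros((max(len(a),len(b)),a.shape[1]+b.shape[1],3),np.uint8);o[:len(a),:a.shape[1]]=a;o[:len(b),a.shape[1]:]=b;cv2.imwrite("pics/pinov.png",cv2.resize(o,None,fx=.7,fy=.7))
E
```

```text
eye scene 135 [601.67704562 112.53177422] -0.7799194504226954
eye top 135 [600.49848295 113.5568039 ] -0.33504475053333826
pin scene [ 4.63458075e+02 -2.58865220e+02 -1.85864433e-01] 84.8 208.0
pin top [ 4.60651376e+02 -2.56816216e+02 -2.12581045e-01] 23.627450980392155 61.0
foot ((434.8998718261719, -255.37835693359375), (53.59502410888672, 86.82775115966797), 77.52272033691406)
```

View pics/pinov.png

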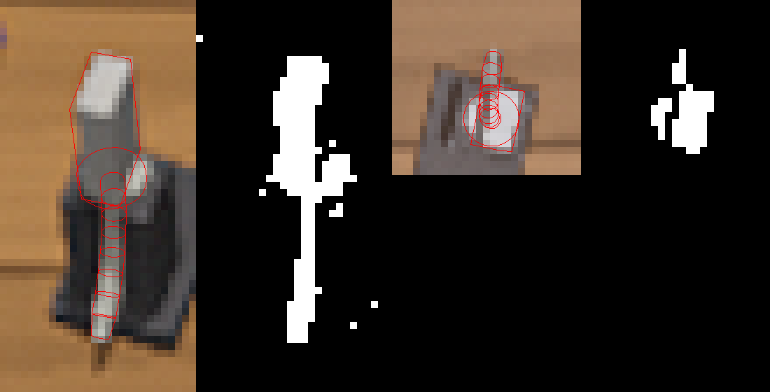

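Run:
```python
from pinfit import *
C={n:load(n+"0.pkl") for n in("scene","top")}
def T(x,y,ph,z=80):
    M=np.eye(4);M[:2,:2]=[[np.cos(ph),-np.sin(ph)],[np.sin(ph),np.cos(ph)]];M[:3,3]=x,y,z;return M
for n,roi in(("scene",(228,176,245,192)),("top",(311,222,328,238))):
    c=C[n];a,b,e,f=roi
    g=c["frame"][b:f,a:e].min(2).astype(float)
    W,ok=cloud(c)
    if n=="top": g[:, :5]=np.minimum(g[:, :5],90)  # drop collar at left
    tgt=np.clip((g-110)/(215-110),0,1)
    for fx in(None,-.215):
        def cost(p):
            ph=p[2] if fx is None else fx
            return ((soft(c,[boxp(T(p[0],p[1],ph),(-15,-8,61),(15,8,61.01))],0,roi)-tgt)**2).sum()
        x0=[462,-257,-.2]
        r=minimize(cost,x0,method="Nelder-Mead",options=dict(initial_simplex=[x0,[x0[0]+4,x0[1],x0[2]],[x0[0],x0[1]+4,x0[2]],[x0[0],x0[1],x0[2]+.15]]))
        print(n,r.x,r.fun,tgt.sum())
    if n=="scene": print(g.astype(int))
    else: print(g.astype(int))
```

```text
scene [ 4.63430999e+02 -2.57984440e+02 -2.30682946e-01] 5.3390432251331905 32.199999999999996
scene [ 4.63467308e+02 -2.57460630e+02 -1.42981338e-01] 5.441228099082769 32.199999999999996
[[ 76  78  78  77  75  77  73  74  75  75  76  75  74  76  79  76  76]
 [ 76  74  76  78  77  75  77  75  74  75  74  73  74  76  77  76  76]
 [ 73  73  74  72  77  72  69  70  64  64  68  68  71  73  72  74  71]
 [ 72  71  72  72  70  75  67  84 123 109  78  67  67  68  69  74  71]
 [ 72  74  73  74  73  71  55 139 178 173 160 162 126  75  71  72  74]
 [ 72  72  72  70  73  63  62 172 195 194 197 204 156  76  69  73  73]
 [ 69  69  69  71  68  59 135 187 193 191 194 190 133  63  65  70  68]
 [ 71  71  72  69  62  62 176 195 190 191 194 170 103  66  66  69  69]
 [ 70  74  71  72  62  99 178 192 189 191 188 138  77  73  71  71  69]
 [ 74  74  74  70  70 155 189 190 188 192 173 115  73  80  73  70  71]
 [ 77  74  77  72  88 177 195 192 196 193 149  88  80  77  70  74  73]
 [ 71  78  74  69  87 150 170 181 192 185 129  78  83  80  79  74  73]
 [ 71  73  70  69  70  91 111 130 145 140 105  83  83  84  77
[... 842 characters left out ...]
 55  54  90 105 111  85 156 202 202 200 135  87 102  96  95]
 [ 90  90  51  70  90 153 169 105 197 210 209 211 142  98  79  95  93]
 [ 90  90  47  85  90 207 141  99 208 207 208 209 126 117  77  94  96]
 [ 90  72  48  90  90 214 126 107 207 205 207 208 107  93  82  93  95]
 [ 90  59  46  90  90 214 106 131 206 206 207 204 113  74  91  95  96]
 [ 90  48  61  90  90 187 102 176 207 206 205 168 101  73  92  97  97]
 [ 90  47  85  90  90 129  98 205 211 210 209 143 103  74  89  91  90]
 [ 90  67  90  90  90  99  97 181 206 212 210 127  89  67  67  66  67]
 [ 90  90  90  90  88  97  92 104 117 136 142 101  87  71  83  88  87]
 [ 90  90  90  90  90  99  97  92  77  79  78  88 110 102 104 105 103]]
```

```bash
cat > go.py <<'E'
# usage: to(target xyz TCP, yaw or None) -> prints scaled numbers
from h import *
from cell import monitor
def st(): return monitor.read_state()
def to(p,yaw=None,s=None):
    s=s or st();R=Rrpy(s["eef_rot"]);d=R.T@(np.array(p)-np.array(s["eef_pos"]))/200
    out=dict(tx=d[0],ty=d[1],tz=d[2])
    if yaw is not None:
        # turn about tool y (down): yaw change = -turn
        cur=np.arctan2(R[1,0],R[0,0]);dy=(yaw-cur+np.pi)%(2*np.pi)-np.pi
        out["turn"]=-dy/np.pi
    print({k:round(float(v),4) for k,v in out.items()});return out
def show():
    s=st();print(s["clock"],np.round(s["eef_pos"],1),np.round(s["eef_rot"],3),"F",np.round(s["wrist_force"],1),"gap",round(s["finger_gap"],1),"q",np.round(s["joints"],2))
E
python3 -c "
from go import *
to([461.8,-257,200],-0.215)"
```

```text
{'tx': 2.6398, 'ty': 0.0275, 'tz': -2.8653, 'turn': -0.0792}
```

```bash
python3 -m creep '[{"tx":0.9,"ty":0,"tz":-0.96,"turn":0,"fingers":50},{"tx":0.9,"ty":0,"tz":-0.96,"turn":0,"fingers":50},{"tx":0.9,"ty":0,"tz":-0.96,"turn":0,"fingers":50},{"tx":0.9,"ty":0,"tz":-0.96,"turn":0,"fingers":50},{"tx":0.9,"ty":0,"tz":-0.96,"turn":0,"fingers":50},{"tx":0.9,"ty":0,"tz":-0.96,"turn":0,"fingers":50}]'; python3 -c "
from go import *
show();to([461.8,-257,200],-0.215)"
```

```text
clock: 0.7
eef_pos: [321.5, 236.3, 205.1]
eef_rot: [-1.572, -0.0, -0.467]
wrist_force: [0.2, -0.2, -0.1]
finger_gap: 51.2
0.7 [321.5 236.3 205.1] [-1.572 -0.    -0.467] F [ 0.2 -0.2 -0.1] gap 51.2 q [ 0.54 -0.04  1.91 -0.    1.28 -0.56]
{'tx': 1.7358, 'ty': 0.0286, 'tz': -1.8872, 'turn': -0.0801}
```

```bash
python3 -m creep '[{"tx":0.87,"ty":0,"tz":-0.95,"turn":-0.04},{"tx":0.87,"ty":0,"tz":-0.95,"turn":-0.04},{"tx":0.87,"ty":0,"tz":-0.95,"turn":-0.04},{"tx":0.87,"ty":0,"tz":-0.95,"turn":-0.04},{"tx":0.87,"ty":0,"tz":-0.95,"turn":-0.04},{"tx":0.87,"ty":0,"tz":-0.95,"turn":-0.04}]'; python3 -c "
from go import *
show();to([461.8,-257,200],-0.215)"
```

```text
0.7 [321.5 236.3 205.1] [-1.572 -0.    -0.467] F [ 0.2 -0.2 -0.1] gap 51.2 q [ 0.54 -0.04  1.91 -0.    1.28 -0.56]
{'tx': 1.7358, 'ty': 0.0286, 'tz': -1.8872, 'turn': -0.0801}$[0]: bad value
```

```bash
python3 -m creep '[{"tx":0.87,"ty":0,"tz":-0.95,"turn":-0.04,"fingers":50},{"tx":0.87,"ty":0,"tz":-0.95,"turn":-0.04,"fingers":50},{"tx":0.87,"ty":0,"tz":-0.95,"turn":-0.04,"fingers":50},{"tx":0.87,"ty":0,"tz":-0.95,"turn":-0.04,"fingers":50},{"tx":0.87,"ty":0,"tz":-0.95,"turn":-0.04,"fingers":50},{"tx":0.87,"ty":0,"tz":-0.95,"turn":-0.04,"fingers":50}]'; python3 -c "
from go import *
show();to([461.8,-257,200],-0.215)"
```

```text
clock: 1.3
eef_pos: [391.8, -15.1, 205.3]
eef_rot: [-1.573, -0.0, -0.344]
wrist_force: [-0.1, 0.2, -1.5]
finger_gap: 50.4
1.3 [391.8 -15.1 205.3] [-1.573 -0.    -0.344] F [-0.1  0.2 -1.5] gap 50.4 q [-0.13 -0.06  1.93 -0.    1.28 -1.36]
{'tx': 0.7378, 'ty': 0.0284, 'tz': -1.0203, 'turn': -0.0411}
```

```bash
python3 -m creep '[{"tx":0.738,"ty":0.028,"tz":-1,"turn":-0.041,"fingers":50},{"tx":0.738,"ty":0.028,"tz":-1,"turn":-0.041,"fingers":50},{"tx":0.738,"ty":0.028,"tz":-1,"turn":-0.041,"fingers":50},{"tx":0.738,"ty":0.028,"tz":-1,"turn":-0.041,"fingers":50},{"tx":0.738,"ty":0.028,"tz":-1,"turn":-0.041,"fingers":50},{"tx":0.738,"ty":0.028,"tz":-1,"turn":-0.041,"fingers":50}]'; python3 -c "
from go import *
show();to([461.8,-257,94],-0.215)"
```

```text
clock: 1.9
eef_pos: [463.3, -257.1, 198.8]
eef_rot: [-1.573, 0.001, -0.219]
wrist_force: [-0.6, -0.7, 0.2]
finger_gap: 50.0
1.9 [ 463.3 -257.1  198.8] [-1.573e+00  1.000e-03 -2.190e-01] F [-0.6 -0.7  0.2] gap 50.0 q [-0.57  0.26  1.59 -0.    1.29 -1.93]
{'tx': -0.0066, 'ty': 0.5242, 'tz': -0.0002, 'turn': -0.0012}
```

```bash
python3 -m creep '[{"tx":-0.007,"ty":0.2,"tz":0,"turn":-0.001,"fingers":50},{"tx":-0.007,"ty":0.35,"tz":0,"turn":-0.001,"fingers":50},{"tx":-0.007,"ty":0.45,"tz":0,"turn":-0.001,"fingers":50},{"tx":-0.007,"ty":0.524,"tz":0,"turn":-0.001,"fingers":50},{"tx":-0.007,"ty":0.524,"tz":0,"turn":-0.001,"fingers":50}]' 10
python3 - <<'E'
from go import *
from cell import optics
show()
o=[]
for n,(a,b,e,f) in(("scene",(205,150,275,230)),("top",(285,205,355,265))):
    c=optics.camera(n);o.append(cv2.resize(c["frame"][b:f,a:e,::-1],(400,480),interpolation=cv2.INTER_CUBIC))
cv2.imwrite("pics/g1.png",np.hstack(o))
E
```

```text
clock: 2.4
eef_pos: [460.7, -255.8, 92.2]
eef_rot: [-1.571, 0.005, -0.215]
wrist_force: [0.5, -0.5, 1.1]
finger_gap: 50.0
2.4 [ 460.7 -255.8   92.2] [-1.571  0.005 -0.215] F [ 0.5 -0.5  1.1] gap 50.0 q [-0.58  0.38  1.7  -0.    1.07 -1.93]
```

View pics/g1.png

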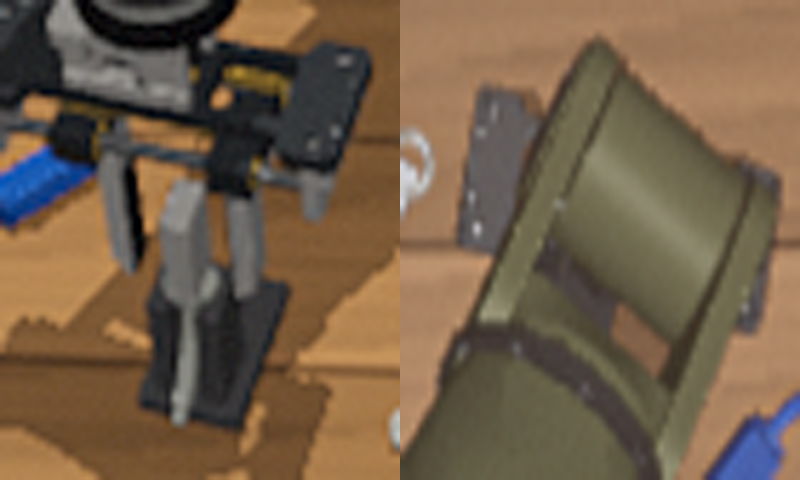

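The left panel shows the fingers at about columns 125 and 245, either side of the handle at 185, aligned with it. I'll close the jaws.

```bash
python3 -m creep '[{"tx":0,"ty":0,"tz":0,"turn":0,"fingers":30},{"tx":0,"ty":0,"tz":0,"turn":0,"fingers":24},{"tx":0,"ty":0,"tz":0,"turn":0,"fingers":18},{"tx":0,"ty":0,"tz":0,"turn":0,"fingers":10},{"tx":0,"ty":0,"tz":0,"turn":0,"fingers":10},{"tx":0,"ty":0,"tz":0,"turn":0,"fingers":10},{"tx":0,"ty":0,"tz":0,"turn":0,"fingers":10}]' 20; python3 -c "
from go import *
show()"
```

```text
clock: 3.2
eef_pos: [461.9, -256.7, 94.7]
eef_rot: [-1.573, 0.001, -0.215]
wrist_force: [-0.7, -0.5, 3.5]
finger_gap: 16.2
3.2 [ 461.9 -256.7   94.7] [-1.573e+00  1.000e-03 -2.150e-01] F [-0.7 -0.5  3.5] gap 16.2 q [-0.58  0.37  1.7  -0.    1.07 -1.93]
```

```bash
python3 -m creep '[{"tx":0,"ty":-0.1,"tz":0,"turn":0,"fingers":10},{"tx":0,"ty":-0.25,"tz":0,"turn":0,"fingers":10},{"tx":0,"ty":-0.4,"tz":0,"turn":0,"fingers":10},{"tx":0,"ty":-0.55,"tz":0,"turn":0,"fingers":10},{"tx":0,"ty":-0.7,"tz":0,"turn":0,"fingers":10},{"tx":0,"ty":-0.75,"tz":0,"turn":0,"fingers":10},{"tx":0,"ty":-0.75,"tz":0,"turn":0,"fingers":10}]'
python3 - <<'E'
from go import *
from cell import optics
show();to([500,-50,245],-0.215-1.5)
o=[]
for n,(a,b,e,f) in(("scene",(205,130,275,230)),("top",(285,205,355,265))):
    c=optics.camera(n);o.append(cv2.resize(c["frame"][b:f,a:e,::-1],(400,560),interpolation=cv2.INTER_CUBIC))
cv2.imwrite("pics/g2.png",o[0])
E
```

```text
clock: 3.9
eef_pos: [462.3, -256.6, 245.1]
eef_rot: [-1.573, -0.0, -0.215]
wrist_force: [0.0, 0.6, -2.5]
finger_gap: 16.0
3.9 [ 462.3 -256.6  245.1] [-1.573 -0.    -0.215] F [ 0.   0.6 -2.5] gap 16.0 q [-0.57  0.22  1.52 -0.    1.39 -1.93]
{'tx': -0.0368, 'ty': -0.002, 'tz': 1.0493, 'turn': 0.4773}
```

View pics/g2.png

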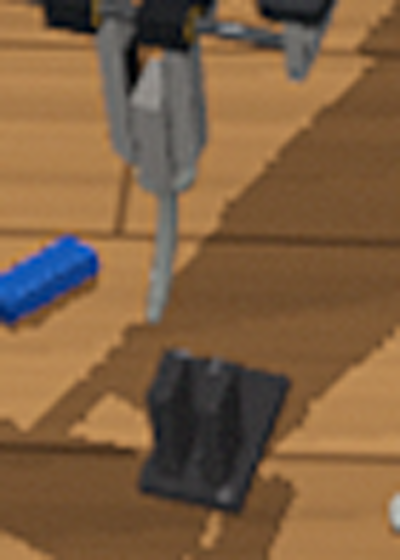

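```bash
python3 -m creep '[{"tx":-0.03,"ty":-0.1,"tz":0.12,"turn":0.047,"fingers":10},{"tx":-0.03,"ty":-0.1,"tz":0.25,"turn":0.095,"fingers":10},{"tx":-0.03,"ty":-0.1,"tz":0.4,"turn":0.142,"fingers":10},{"tx":-0.03,"ty":-0.1,"tz":0.5,"turn":0.19,"fingers":10},{"tx":-0.03,"ty":-0.1,"tz":0.6,"turn":0.237,"fingers":10},{"tx":-0.03,"ty":-0.1,"tz":0.7,"turn":0.285,"fingers":10},{"tx":-0.03,"ty":-0.1,"tz":0.8,"turn":0.332,"fingers":10},{"tx":-0.03,"ty":-0.1,"tz":0.9,"turn":0.38,"fingers":10},{"tx":-0.03,"ty":-0.1,"tz":1.0,"turn":0.427,"fingers":10},{"tx":-0.03,"ty":-0.1,"tz":1.0,"turn":0.475,"fingers":10}]'
python3 - <<'E'
from go import *
show();to([633.4,99.5,265],-3.537)
E
```

```text
clock: 5.0
eef_pos: [498.5, -57.6, 260.8]
eef_rot: [-1.577, -0.0, -1.711]
wrist_force: [-1.1, -1.2, -2.3]
finger_gap: 15.8
5.0 [498.5 -57.6 260.8] [-1.577 -0.    -1.711] F [-1.1 -1.2 -2.3] gap 15.8 q [-0.19  0.16  1.57 -0.    1.42 -0.05]
{'tx': -0.8723, 'ty': -0.0246, 'tz': 0.5576, 'turn': 0.5812}
```

```bash
python3 -m creep '[{"tx":-0.07,"ty":-0.025,"tz":0.045,"turn":0.047,"fingers":10},{"tx":-0.14,"ty":-0.025,"tz":0.09,"turn":0.095,"fingers":10},{"tx":-0.21,"ty":-0.025,"tz":0.135,"turn":0.142,"fingers":10},{"tx":-0.28,"ty":-0.025,"tz":0.18,"turn":0.19,"fingers":10},{"tx":-0.35,"ty":-0.025,"tz":0.225,"turn":0.237,"fingers":10},{"tx":-0.42,"ty":-0.025,"tz":0.27,"turn":0.285,"fingers":10},{"tx":-0.49,"ty":-0.025,"tz":0.315,"turn":0.332,"fingers":10},{"tx":-0.56,"ty":-0.025,"tz":0.36,"turn":0.38,"fingers":10},{"tx":-0.63,"ty":-0.025,"tz":0.4,"turn":0.427,"fingers":10},{"tx":-0.7,"ty":-0.025,"tz":0.45,"turn":0.475,"fingers":10},{"tx":-0.77,"ty":-0.025,"tz":0.5,"turn":0.522,"fingers":10},{"tx":-0.84,"ty":-0.025,"tz":0.54,"turn":0.57,"fingers":10},{"tx":-0.872,"ty":-0.025,"tz":0.5576,"turn":0.581,"fingers":10},{"tx":-0.872,"ty":-0.025,"tz":0.5576,"turn":0.581,"fingers":10},{"tx":-0.872,"ty":-0.025,"tz":0.5576,"turn":0.581,"fingers":10}]'
python3 - <<'E'
from go import *
from pinfit import pin_polys
from cell import optics
show();to([633.4,99.5,265],-3.537)
s=st();ph=s["eef_rot"][2]
M=np.eye(4);M[:2,:2]=[[np.cos(ph),-np.sin(ph)],[np.sin(ph),np.cos(ph)]];M[:3,3]=np.array(s["eef_pos"])-[0,0,14.7]
o=[]
for n,(a,b,e,f) in(("scene",(335,150,425,260)),("top",(170,150,260,230))):
    c=optics.camera(n);pickle.dump(c,open(n+"1.pkl","wb"))
    im=cv2.resize(c["frame"][b:f,a:e,::-1],(400,int(400*(f-b)/(e-a))),interpolation=cv2.INTER_CUBIC);S=400/(e-a)
    for P in pin_polys(M): cv2.polylines(im,[cv2.convexHull(((proj(c,P)-[a-.5,b-.5])*S).astype(np.int32))],True,(0,0,255),1)
    k=np.zeros((500,400,3),np.uint8);k[:min(500,len(im))]=im[:500];o.append(k)
cv2.imwrite("pics/g3.png",np.hstack(o))
E
```

```text
clock: 6.5
eef_pos: [633.0, 99.2, 263.5]
eef_rot: [-1.568, -0.008, 2.748]
wrist_force: [0.2, -0.9, -0.8]
finger_gap: 16.1
6.5 [633.   99.2 263.5] [-1.568 -0.008  2.748] F [ 0.2 -0.9 -0.8] gap 16.1 q [0.1  0.48 1.14 0.   1.53 2.06]
{'tx': -0.0011, 'ty': -0.0075, 'tz': -0.002, 'turn': 0.0007}
```

View pics/g3.png

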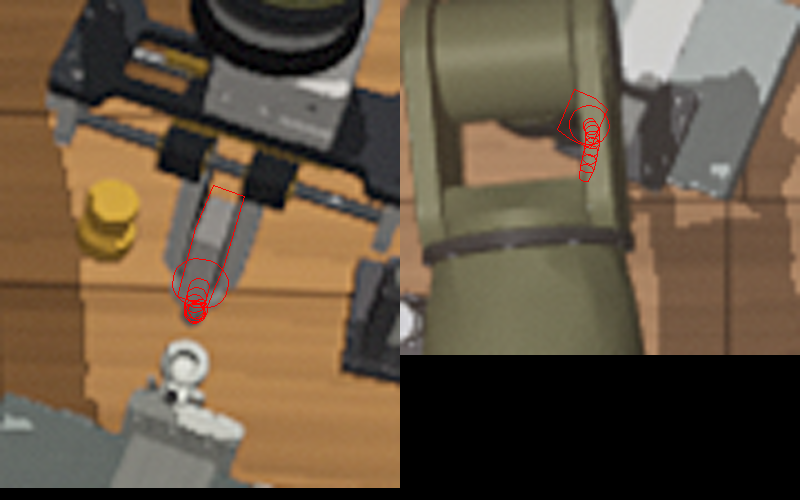

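Run:
```python
from go import *
from pinfit import pin_polys
s=st();ph=s["eef_rot"][2]
c=load("scene1.pkl");a,b,e,f=(365,185,395,245);S=10
o=[]
for dy in(None,0,3):
    im=cv2.resize(c["frame"][b:f,a:e,::-1],None,fx=S,fy=S,interpolation=cv2.INTER_NEAREST)
    if dy is not None:
        M=np.eye(4);M[:2,:2]=[[np.cos(ph),-np.sin(ph)],[np.sin(ph),np.cos(ph)]];M[:3,3]=np.array(s["eef_pos"])-[0,0,14.7]+dy*M[:3,1]
        for P in pin_polys(M): cv2.polylines(im,[cv2.convexHull(((proj(c,P)-[a-.5,b-.5])*S).astype(np.int32))],True,(0,0,255),1)
        psi=2.746;ex=np.array([np.cos(psi),np.sin(psi),0]);ey=np.array([-np.sin(psi),np.cos(psi),0]);t=np.linspace(0,6.28,40)
        X=.951*ex+[0,0,.309]
        P=np.array([601.1,113,135])+7.5*np.outer(np.cos(t),X)+7.5*np.outer(np.sin(t),ey)
        cv2.polylines(im,[((proj(c,P)-[a-.5,b-.5])*S).astype(np.int32)],True,(0,255,0),1)
    o.append(im)
cv2.imwrite("pics/g4.png",cv2.resize(np.hstack(o),(800,533)))
```

```text
(no output)
```

View pics/g4.png

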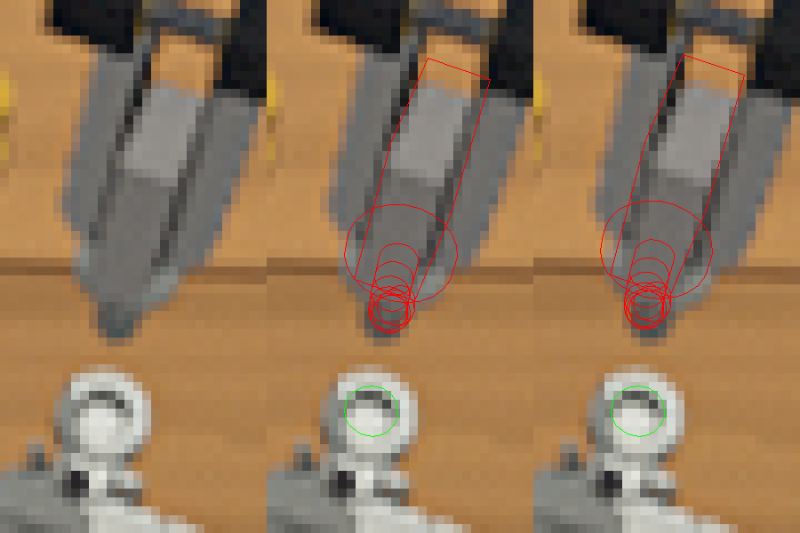

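In g4 the pin is held upright. Its tip is at column ~384 against the model's 390, so it sits about 1.5–2 mm to +ey, and the ring matches my estimate. I'll correct by −1.5 mm and descend towards the mouth.

```bash
cat >> go.py <<'E'
O=np.array([601.1,113,135.]);psi=2.746
EX=np.array([np.cos(psi),np.sin(psi),0]);EY=np.array([-np.sin(psi),np.cos(psi),0]);YS=-1.5
def uw(u,w,yaw=True): # TCP plane coords rel eye mouth
    return to(O+u*EX+YS*EY+[0,0,w],psi if yaw else None)
def plane():
    d=np.array(st()["eef_pos"])-O;print("u,v,w",np.round([d@EX,d@EY,d[2]],1))
def swing(th,slide=0): # ideal TCP (u,w) for lean th deg toward robot
    t=np.radians(th);a,b=-70,33.7
    C=70*np.array([np.cos(np.radians(18)),np.sin(np.radians(18))])
    return C+[a*np.cos(t)+b*np.sin(t),b*np.cos(t)-a*np.sin(t)-19]
def tipped(th,tip=(2,-2.5)):
    t=np.radians(th);a,b=-35,60.6+33.7
    return np.array(tip)+[a*np.cos(t)+b*np.sin(t),b*np.cos(t)-a*np.sin(t)-19]
def snap(tag,M=None):
    from cell import optics
    c=optics.camera("scene");a,b,e,f=(345,160,405,250);S=6
    cv2.imwrite(f"pics/{tag}.png",cv2.resize(c["frame"][b:f,a:e,::-1],None,fx=S,fy=S,interpolation=cv2.INTER_CUBIC));return c
E
python3 -c "
from go import *
uw(-33,87)"
```

```text
{'tx': 0.008, 'ty': 0.2122, 'tz': -0.011, 'turn': 0.0005}
```

```bash
python3 -m creep '[{"tx":0.008,"ty":0.1,"tz":-0.011,"turn":0,"fingers":10},{"tx":0.008,"ty":0.18,"tz":-0.011,"turn":0,"fingers":10},{"tx":0.008,"ty":0.212,"tz":-0.011,"turn":0,"fingers":10},{"tx":0.008,"ty":0.212,"tz":-0.011,"turn":0,"fingers":10},{"tx":0.008,"ty":0.212,"tz":-0.011,"turn":0,"fingers":10}]' 20; python3 -c "
from go import *
show();plane();snap('d1');uw(-33,73)"
```

```text
clock: 7.1
eef_pos: [632.4, 101.5, 223.0]
eef_rot: [-1.569, -0.006, 2.748]
wrist_force: [-0.6, 0.4, -1.9]
finger_gap: 15.9
7.1 [632.4 101.5 223. ] [-1.569 -0.006  2.748] F [-0.6  0.4 -1.9] gap 15.9 q [0.1  0.5  1.21 0.   1.44 2.07]
u,v,w [-33.3  -1.5  88. ]
{'tx': 0.0014, 'ty': 0.0757, 'tz': -0.0001, 'turn': 0.0005}
```

View pics/d1.png

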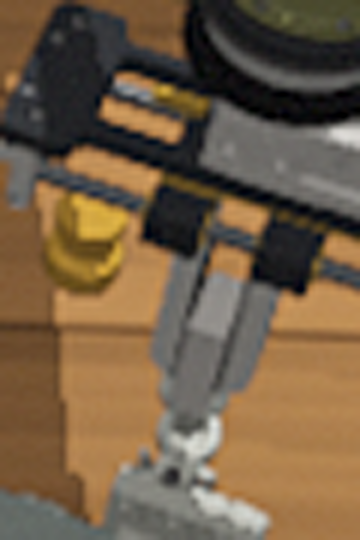

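The tip is now right over the ring at about (187,430). I'll lower it gently.

```bash
python3 -m creep '[{"tx":0.001,"ty":0.02,"tz":0,"turn":0,"fingers":10},{"tx":0.001,"ty":0.04,"tz":0,"turn":0,"fingers":10},{"tx":0.001,"ty":0.055,"tz":0,"turn":0,"fingers":10},{"tx":0.001,"ty":0.055,"tz":0,"turn":0,"fingers":10}]' 20; python3 -c "
from go import *
show();plane();uw(-33,73)"
```

```text
clock: 7.55
eef_pos: [632.0, 101.6, 211.5]
eef_rot: [-1.569, -0.006, 2.748]
wrist_force: [0.4, -0.5, -2.6]
finger_gap: 16.1
7.55 [632.  101.6 211.5] [-1.569 -0.006  2.748] F [ 0.4 -0.5 -2.6] gap 16.1 q [0.1  0.51 1.22 0.   1.42 2.07]
u,v,w [-32.9  -1.4  76.5]
{'tx': -0.0005, 'ty': 0.0175, 'tz': -0.0006, 'turn': 0.0005}
```

```bash
python3 -m creep '[{"tx":0,"ty":0.01,"tz":0,"turn":0,"fingers":10},{"tx":0,"ty":0.0175,"tz":0,"turn":0,"fingers":10},{"tx":0,"ty":0.0225,"tz":0,"turn":0,"fingers":10},{"tx":0,"ty":0.0225,"tz":0,"turn":0,"fingers":10}]' 20; python3 -c "
from go import *
show();plane();snap('d2')
for t in (0,10,20,30,42): print(t,tipped(t,(3,-4)),swing(t))"
```

```text
clock: 7.95
eef_pos: [632.1, 101.6, 207.4]
eef_rot: [-1.569, -0.006, 2.748]
wrist_force: [-0.3, -0.1, 1.8]
finger_gap: 16.0
7.95 [632.1 101.6 207.4] [-1.569 -0.006  2.748] F [-0.3 -0.1  1.8] gap 16.0 q [0.1  0.51 1.23 0.   1.41 2.07]
u,v,w [-33.   -1.4  72.4]
0 [-32.   71.3] [-3.42604386 36.33118961]
10 [-15.0932482   75.94505733] [ 3.48935702 47.97458332]
20 [ 2.36325779 77.58371916] [12.32155152 58.24024096]
30 [19.83911087 76.16619558] [22.80217788 66.81624571]
42 [40.08894729 70.49812827] [37.10351979 74.51431267]
```

View pics/d2.png

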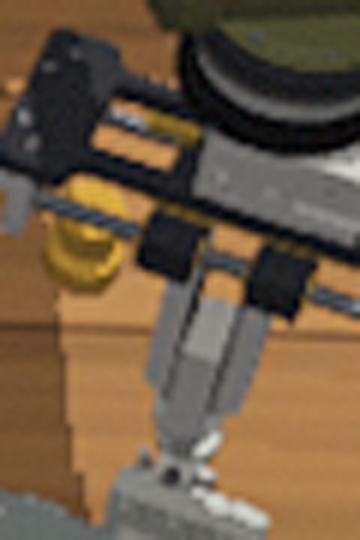

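Light contact, about 4 N up, with the tip in the bore and ~3 mm below mouth centre. Now I'll lean the pin towards the robot about its caught tip, letting it pivot in the pads.

```bash
python3 -m creep '[{"tx":0.015,"ty":0,"tz":0,"turn":0,"fingers":10},{"tx":0.03,"ty":-0.003,"tz":0,"turn":0,"fingers":10},{"tx":0.05,"ty":-0.007,"tz":0,"turn":0,"fingers":10},{"tx":0.05,"ty":-0.007,"tz":0,"turn":0,"fingers":10}]' 15; python3 -c "
from go import *
show();plane();snap('d3')"
```

```text
clock: 8.4
eef_pos: [622.6, 105.6, 209.0]
eef_rot: [-1.569, -0.006, 2.748]
wrist_force: [1.8, -0.0, -1.2]
finger_gap: 15.9
8.4 [622.6 105.6 209. ] [-1.569 -0.006  2.748] F [ 1.8 -0.  -1.2] gap 15.9 q [0.11 0.49 1.26 0.   1.4  2.07]
u,v,w [-22.6  -1.5  74. ]
```

View pics/d3.png

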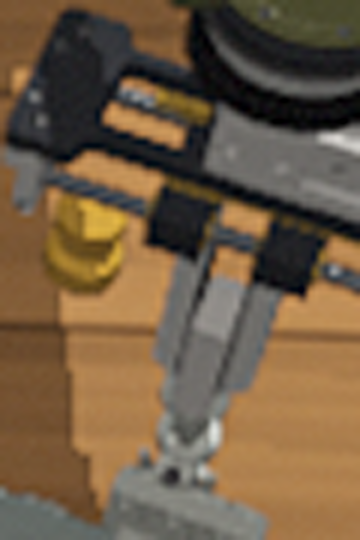

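```bash
python3 -m creep '[{"tx":0.02,"ty":-0.004,"tz":0,"turn":0,"fingers":10},{"tx":0.04,"ty":-0.007,"tz":0,"turn":0,"fingers":10},{"tx":0.06,"ty":-0.010,"tz":0,"turn":0,"fingers":10},{"tx":0.083,"ty":-0.013,"tz":0,"turn":0,"fingers":10},{"tx":0.105,"ty":-0.0145,"tz":0,"turn":0,"fingers":10},{"tx":0.1275,"ty":-0.0155,"tz":0,"turn":0,"fingers":10},{"tx":0.1275,"ty":-0.0155,"tz":0,"turn":0,"fingers":10}]' 15; python3 -c "
from go import *
show();plane();c=snap('d4');pickle.dump(c,open('d4.pkl','wb'))"
```

```text
clock: 9.15
eef_pos: [598.7, 115.8, 212.4]
eef_rot: [-1.569, -0.006, 2.748]
wrist_force: [1.0, -0.3, -1.7]
finger_gap: 16.0
9.15 [598.7 115.8 212.4] [-1.569 -0.006  2.748] F [ 1.  -0.3 -1.7] gap 16.0 q [0.13 0.43 1.32 0.   1.39 2.09]
u,v,w [ 3.3 -1.7 77.4]
```

View pics/d4.png

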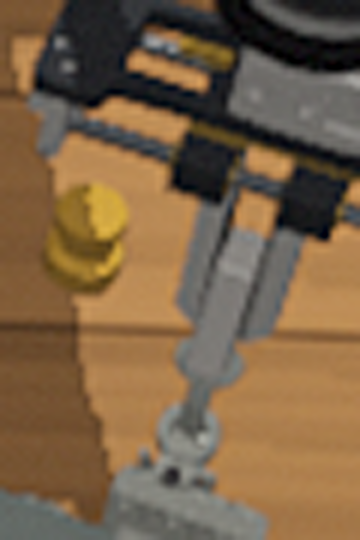

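The pin has pivoted: the shank runs into the ring at about (190,430), and the collar shows at (208,360). I'll continue.

```bash
python3 -c "
from go import *
for t in (25,30,35,38): print(t,tipped(t,(3.2,-4)).round(1))
for t in range(42,-19,-4): print(t,swing(t).round(1))"
```

```text
25 [11.3 77.3]
30 [20.  76.2]
35 [28.6 74.3]
38 [33.7 72.9]
42 [37.1 74.5]
38 [32.2 72.3]
34 [27.4 69.7]
30 [22.8 66.8]
26 [18.4 63.6]
22 [14.3 60.1]
18 [10.4 56.3]
14 [ 6.8 52.3]
10 [ 3.5 48. ]
6 [ 0.5 43.5]
2 [-2.2 38.8]
-2 [-4.6 33.9]
-6 [-6.6 28.8]
-10 [-8.2 23.7]
-14 [-9.5 18.4]
-18 [-10.4  13.1]
```

```bash
python3 -m creep '[{"tx":0.02,"ty":0,"tz":0,"turn":0,"fingers":10},{"tx":0.04,"ty":0.001,"tz":0,"turn":0,"fingers":10},{"tx":0.062,"ty":0.003,"tz":0,"turn":0,"fingers":10},{"tx":0.084,"ty":0.007,"tz":0,"turn":0,"fingers":10},{"tx":0.106,"ty":0.011,"tz":0,"turn":0,"fingers":10},{"tx":0.127,"ty":0.016,"tz":0,"turn":0,"fingers":10},{"tx":0.145,"ty":0.023,"tz":0,"turn":0,"fingers":10},{"tx":0.145,"ty":0.023,"tz":0,"turn":0,"fingers":10}]' 15; python3 -c "
from go import *
show();plane();c=snap('d5');pickle.dump(c,open('d5.pkl','wb'))"
```

```text
clock: 10.0
eef_pos: [571.4, 127.0, 207.6]
eef_rot: [-1.569, -0.007, 2.748]
wrist_force: [0.8, -0.9, -2.9]
finger_gap: 15.9
10.0 [571.4 127.  207.6] [-1.569 -0.007  2.748] F [ 0.8 -0.9 -2.9] gap 15.9 q [0.16 0.38 1.41 0.   1.36 2.12]
u,v,w [32.8 -1.5 72.6]
```

View pics/d5.png

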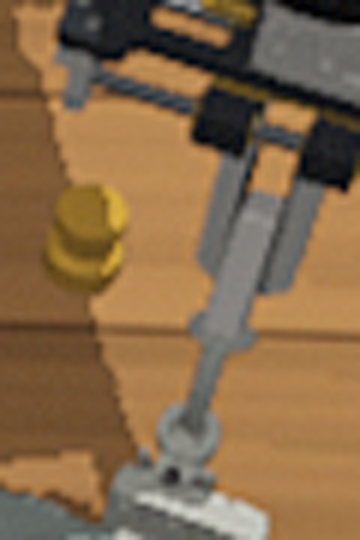

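The shank now runs from the collar at (222,330) into the ring at (190,430). I'll check the lean with a model overlay.

```bash
cat > ov.py <<'E'
from go import *
from pinfit import pin_polys
def pose(th,grasp): # pin transform from lean th (deg toward EX) with handle point z=33.7 at grasp
    t=np.radians(th);ez=np.array([0,0,1.])
    Z=np.cos(t)*ez+np.sin(t)*EX;X=np.cos(t)*EX-np.sin(t)*ez
    M=np.eye(4);M[:3,0]=X;M[:3,1]=EY;M[:3,2]=Z;M[:3,3]=grasp-33.7*Z;return M
def overlay(pk,ths,tag,p=None):
    c=load(pk);g=np.array(p if p is not None else st()["eef_pos"])+[0,0,19];a,b,e,f=(360,185,395,250);S=9;o=[]
    for th in [None]+list(ths):
        im=cv2.resize(c["frame"][b:f,a:e,::-1],None,fx=S,fy=S,interpolation=cv2.INTER_CUBIC)
        if th is not None:
            for P in pin_polys(pose(th,g)): cv2.polylines(im,[cv2.convexHull(((proj(c,P)-[a-.5,b-.5])*S).astype(np.int32))],True,(0,0,255),1)
        o.append(im)
    o=np.hstack(o);s=min(1,800/o.shape[1]);cv2.imwrite(f"pics/{tag}.png",cv2.resize(o,None,fx=s,fy=s))
E
python3 -c "
from ov import *
overlay('d5.pkl',(30,38),'o5')"
```

```text
(no output)
```

View pics/o5.png

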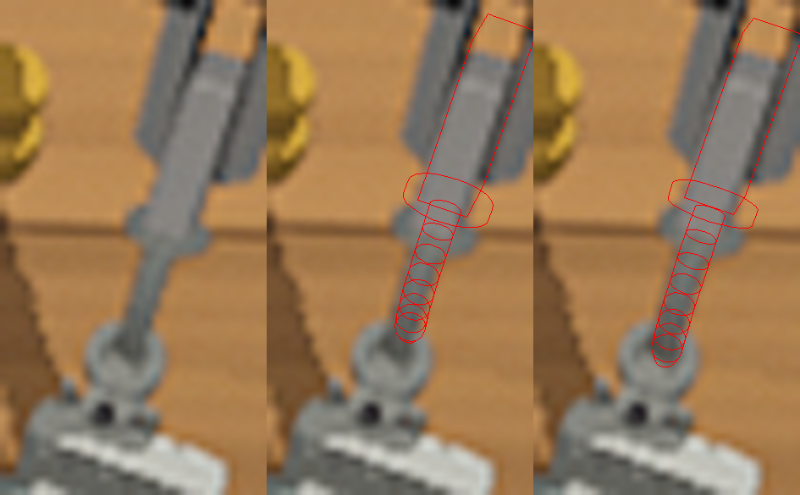

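Run:
```python
from ov import *
from scipy.optimize import least_squares
c=load("d5.pkl");g=np.array(st()["eef_pos"])+[0,0,19]
obs=np.array([[359.5+168/7.62,184.5+231/7.62],[359.5+222/7.62,184.5+57/7.62],[359.5+130/7.62,184.5+335/7.62]])
def res(p):
    M=pose(p[0],g+[0,0,0]+p[1]*EX*1.0); M[:3,3]-=p[2]*M[:3,2]; M[:3,3]+=p[3]*EY
    A=np.radians(45)
    q=np.array([[0,0,2.5],[-15,0,61],[70-70*np.cos(A),0,-70*np.sin(A)]])@M[:3,:3].T+M[:3,3]
    d=(proj(c,q)-obs); d[2]*=[1,0.0]
    return np.r_[d.ravel(),p[1]*.1,p[3]*.02]
for th0 in(20,35):
    r=least_squares(res,[th0,0,5,0]);print(r.x,r.cost,r.fun.round(2))
```

```text
[40.14506549 -0.4097159   7.47082583  0.52126848] 0.6223507879658805 [ 0.19 -0.58  0.41  0.56 -0.62  0.   -0.04  0.01]
[40.1451005  -0.40959325  7.47092339  0.52126774] 0.6223507878602109 [ 0.19 -0.58  0.41  0.56 -0.62  0.   -0.04  0.01]
```

```bash
sed -i 's/a,b=-70,33.7/a,b=-70,BB/; s/^def swing/BB=41.\ndef swing/' go.py; python3 -c "
from go import *
s=st();d=np.array(s['eef_pos'])-O;u,w=d@EX,d[2]
print(u,w)
for t in range(40,-19,-3): p=swing(t);print(t,p.round(1),((p[0]-u)/200).round(3),((w-p[1])/200).round(3))"
```

```text
32.65081479429649 72.62793160125199
40 [39.3 79. ] 0.033 -0.032
37 [35.3 77.5] 0.013 -0.024
34 [31.5 75.8] -0.006 -0.016
31 [27.7 73.8] -0.025 -0.006
28 [24.  71.7] -0.043 0.005
25 [20.5 69.4] -0.061 0.016
22 [17.  66.9] -0.078 0.029
19 [13.7 64.2] -0.095 0.042
16 [10.6 61.3] -0.11 0.056
13 [ 7.6 58.3] -0.125 0.072
10 [ 4.8 55.2] -0.139 0.087
7 [ 2.1 51.9] -0.153 0.104
4 [-0.4 48.4] -0.165 0.121
1 [-2.7 44.8] -0.177 0.139
-2 [-4.8 41.2] -0.187 0.157
-5 [-6.7 37.4] -0.197 0.176
-8 [-8.5 33.5] -0.206 0.196
-11 [-10.   29.5] -0.213 0.216
-14 [-11.3  25.5] -0.22 0.236
-17 [-12.4  21.4] -0.225 0.256
```

```bash
python3 -m creep '[{"tx":-0.02,"ty":0.005,"tz":0,"turn":0,"fingers":10},{"tx":-0.04,"ty":0.012,"tz":0,"turn":0,"fingers":10},{"tx":-0.06,"ty":0.021,"tz":0,"turn":0,"fingers":10},{"tx":-0.078,"ty":0.032,"tz":0,"turn":0,"fingers":10},{"tx":-0.095,"ty":0.044,"tz":0,"turn":0,"fingers":10},{"tx":-0.11,"ty":0.058,"tz":0,"turn":0,"fingers":10},{"tx":-0.11,"ty":0.058,"tz":0,"turn":0,"fingers":10}]' 20; python3 -c "
from ov import *
show();plane();c=snap('d6');pickle.dump(c,open('d6.pkl','wb'));p=np.array(st()['eef_pos']);overlay('d6.pkl',(16,22),'o6')"
```

```text
clock: 10.75
eef_pos: [591.8, 118.4, 194.9]
eef_rot: [-1.568, -0.008, 2.748]
wrist_force: [-1.5, 0.1, -1.3]
finger_gap: 15.8
10.75 [591.8 118.4 194.9] [-1.568 -0.008  2.748] F [-1.5  0.1 -1.3] gap 15.8 q [0.14 0.43 1.37 0.   1.35 2.1 ]
u,v,w [10.7 -1.4 59.9]
```

View pics/o6.png

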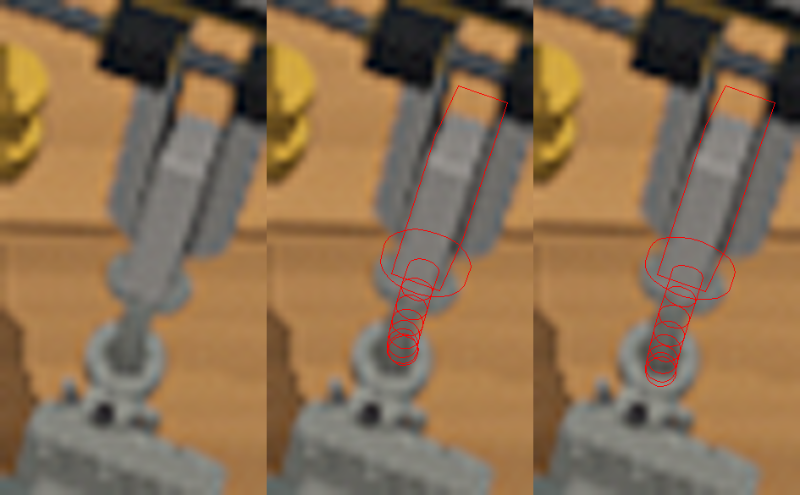

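The pin follows: its collar is now at (148,285), just above the ring at (125,357). Forces are about 1.5 N, so I'll continue the swing.

```bash
python3 -m creep '[{"tx":-0.015,"ty":0.01,"tz":0,"turn":0,"fingers":10},{"tx":-0.03,"ty":0.024,"tz":0,"turn":0,"fingers":10},{"tx":-0.043,"ty":0.04,"tz":0,"turn":0,"fingers":10},{"tx":-0.055,"ty":0.057,"tz":0,"turn":0,"fingers":10},{"tx":-0.067,"ty":0.076,"tz":0,"turn":0,"fingers":10},{"tx":-0.077,"ty":0.094,"tz":0,"turn":0,"fingers":10},{"tx":-0.077,"ty":0.094,"tz":0,"turn":0,"fingers":10}]' 20; python3 -c "
from ov import *
show();plane();c=snap('d7');pickle.dump(c,open('d7.pkl','wb'));p=np.array(st()['eef_pos']);overlay('d7.pkl',(-2,5),'o7',p-[0,0,7.5])"
```

```text
clock: 11.5
eef_pos: [605.8, 112.5, 175.0]
eef_rot: [-1.568, -0.009, 2.748]
wrist_force: [-1.7, 0.5, -1.6]
finger_gap: 15.9
11.5 [605.8 112.5 175. ] [-1.568 -0.009  2.748] F [-1.7  0.5 -1.6] gap 15.9 q [0.12 0.48 1.35 0.   1.33 2.09]
u,v,w [-4.5 -1.3 40. ]
```

View pics/o7.png

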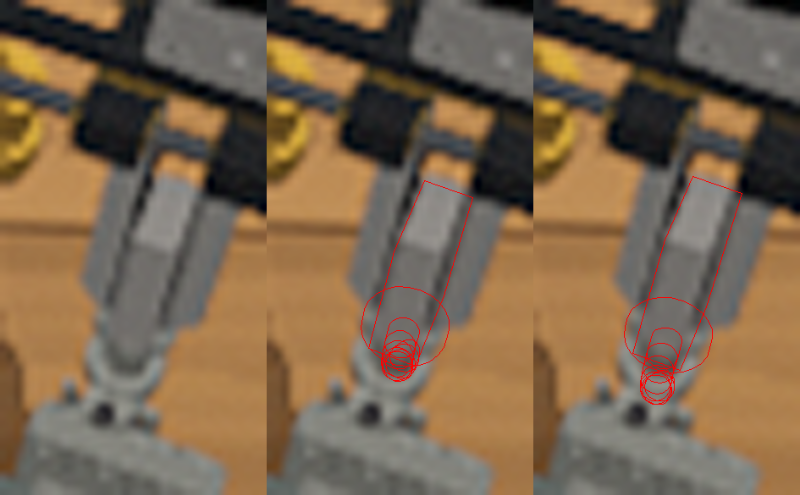

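```bash
python3 -m creep '[{"tx":-0.011,"ty":0.013,"tz":0,"turn":0,"fingers":10},{"tx":-0.02,"ty":0.032,"tz":0,"turn":0,"fingers":10},{"tx":-0.027,"ty":0.052,"tz":0,"turn":0,"fingers":10},{"tx":-0.034,"ty":0.072,"tz":0,"turn":0,"fingers":10},{"tx":-0.038,"ty":0.085,"tz":0,"turn":0,"fingers":10},{"tx":-0.038,"ty":0.085,"tz":0,"turn":0,"fingers":10}]' 20; python3 -c "
from ov import *
show();plane();c=snap('d8');pickle.dump(c,open('d8.pkl','wb'));p=np.array(st()['eef_pos']);overlay('d8.pkl',(-16,-10),'o8',p-[0,0,7])"
```

```text
clock: 12.15
eef_pos: [612.6, 109.7, 157.4]
eef_rot: [-1.568, -0.01, 2.748]
wrist_force: [-2.6, 1.9, -1.8]
finger_gap: 15.9
12.15 [612.6 109.7 157.4] [-1.568 -0.01   2.748] F [-2.6  1.9 -1.8] gap 15.9 q [0.12 0.51 1.35 0.   1.3  2.08]
u,v,w [-11.9  -1.3  22.4]
```

View pics/o8.png

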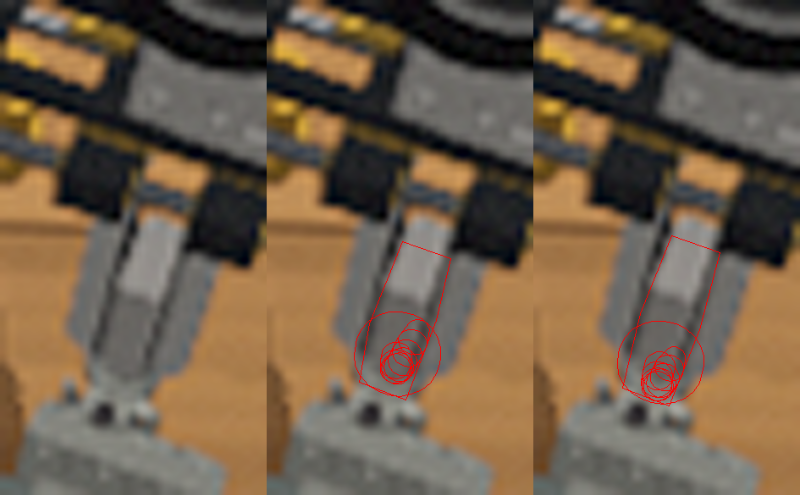

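```bash
python3 -m creep '[{"tx":-0.002,"ty":0.01,"tz":0,"turn":0,"fingers":10},{"tx":-0.002,"ty":0.02,"tz":0,"turn":0,"fingers":10},{"tx":0,"ty":0.028,"tz":0,"turn":0,"fingers":10},{"tx":0.002,"ty":0.035,"tz":0,"turn":0,"fingers":10},{"tx":0.002,"ty":0.035,"tz":0,"turn":0,"fingers":10}]' 20; python3 -c "
from ov import *
show();plane();c=snap('d9');pickle.dump(c,open('d9.pkl','wb'));p=np.array(st()['eef_pos']);overlay('d9.pkl',(-18,-10),'o9',p-[0,0,0])"
```

```text
clock: 12.7
eef_pos: [612.1, 109.9, 150.4]
eef_rot: [-1.568, -0.009, 2.748]
wrist_force: [-4.8, 2.1, 2.0]
finger_gap: 15.9
12.7 [612.1 109.9 150.4] [-1.568 -0.009  2.748] F [-4.8  2.1  2. ] gap 15.9 q [0.12 0.51 1.36 0.   1.28 2.08]
u,v,w [-11.4  -1.4  15.4]
```

View pics/o9.png

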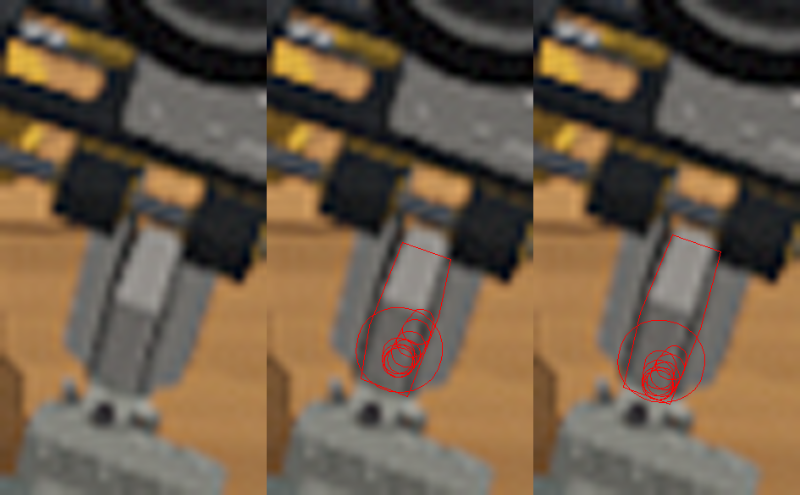

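Run:
```python
from ov import *
c=load("d9.pkl");a,b,e,f=(360,185,395,250);S=12
o=[cv2.resize(c["frame"][b:f,a:e,::-1],None,fx=S,fy=S,interpolation=cv2.INTER_CUBIC)]
im=o[0].copy()
g=O+33.7*(np.cos(np.radians(18))*np.array([0,0,1])-np.sin(np.radians(18))*EX)
for P in pin_polys(pose(-18,g))[:2]: cv2.polylines(im,[cv2.convexHull(((proj(c,P)-[a-.5,b-.5])*S).astype(np.int32))],True,(0,0,255),1)
M=pose(-18,g);T=np.array([[15,8,61],[15,-8,61],[-15,-8,61],[-15,8,61]])@M[:3,:3].T+M[:3,3]
cv2.polylines(im,[((proj(c,T)-[a-.5,b-.5])*S).astype(np.int32)],True,(0,255,0),1)
o.append(im);o=np.hstack(o);cv2.imwrite("pics/o10.png",cv2.resize(o,(560*800//800*1,520)) if 0 else cv2.resize(o,None,fx=.75,fy=.75))
```

```text
(no output)
```

View pics/o10.png

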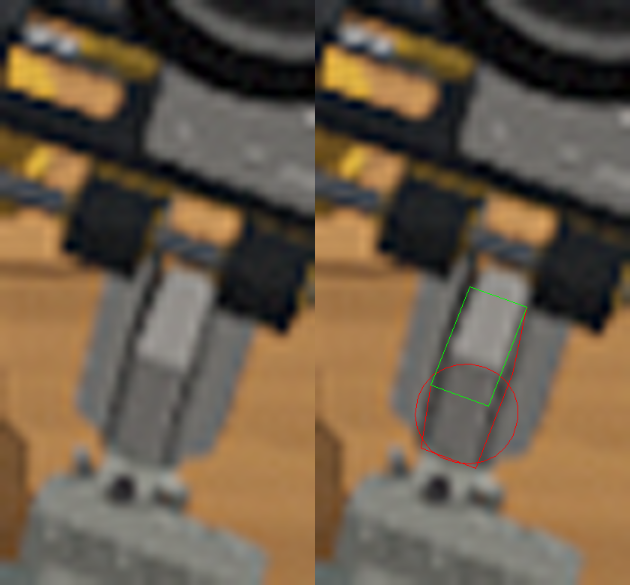

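```bash
cat > tf.py <<'E'
from ov import *
from scipy.optimize import least_squares
def topfit(c,corn): # corners px in order of pin (15,8),(15,-8),(-15,-8),(-15,8) at z=61
    L=np.array([[15,8,61],[15,-8,61],[-15,-8,61],[-15,8,61]],float)
    def M(p):
        m=pose(p[0],O);m[:3,3]=O+p[1]*EX+p[2]*EY+p[3]*np.array([0,0,1]);return m
    def res(p):
        m=M(p);return np.r_[(proj(c,L@m[:3,:3].T+m[:3,3])-corn).ravel(),(p[2]+1)*.05]
    r=least_squares(res,[-10,-5,-1,5]);J=np.linalg.inv(r.jac.T@r.jac)
    print("lean,u,v,w shoulder",r.x.round(1),"cost",r.cost.round(2),"sd/px",np.sqrt(np.diag(J)).round(1));return r
E
python3 - <<'E'
from tf import *
c=load("d9.pkl");q=np.array([[165,270],[212,285],[187,368],[138,355]])/9+[359.5,184.5]
# which corner is which: print the home projection
M=pose(-18,O+33.7*(np.cos(np.radians(18))*np.array([0,0,1])-np.sin(np.radians(18))*EX));L=np.array([[15,8,61],[15,-8,61],[-15,-8,61],[-15,8,61]])
print(((proj(c,L@M[:3,:3].T+M[:3,3])-[359.5,184.5])*9).round(0).tolist())
topfit(c,q)
E
```

```text
[[155.0, 287.0], [212.0, 307.0], [174.0, 406.0], [116.0, 385.0]]
lean,u,v,w shoulder [ -16.8  128.8   11.3 -157.1] cost 0.55 sd/px [ 25.7 136.7  10.9 143.3]
```

```bash
python3 - <<'E'
from tf import *
c=load("d9.pkl");W,ok=cloud(c)
def reg(poly,name):
    q=(np.array(poly)/9+[359.5,184.5]).round(0).astype(np.int32)
    m=np.zeros(W.shape[:2],np.uint8);cv2.fillConvexPoly(m,q,1)
    P=W[(m>0)&ok]-O;P=np.c_[P@EX,P@EY,P[:,2]]
    P=P[np.abs(P[:,2]-np.median(P[:,2]))<25]
    print(name,len(P),P.mean(0).round(1));
    A=np.c_[P[:,0],np.ones(len(P))];k=np.linalg.lstsq(A,P[:,2],rcond=None)[0];print(" dw/du",k[0].round(3),"deg",np.degrees(np.arctan(k[0])).round(1))
reg([[168,280],[205,290],[183,360],[143,350]],"top")
reg([[138,370],[180,380],[165,455],[115,445]],"back face")
E
python3 - <<'E'
print("home top centre: u=%.1f w=%.1f"%(-61*.309,61*.951), "back face mid: ", -15*.951-33*.309, -15*.309+33*.951)
E
```

```text
top 47 [-13.    0.2  62.2]
 dw/du 0.138 deg 7.9
back face 61 [-23.1  -2.   32.5]
 dw/du -4.822 deg -78.3
home top centre: u=-18.8 w=58.0 back face mid:  -24.461999999999996 26.747999999999998
```

```bash
python3 -m creep '[{"tx":0,"ty":0.008,"tz":0,"turn":0,"fingers":10},{"tx":0.001,"ty":0.015,"tz":0,"turn":0,"fingers":10},{"tx":0.002,"ty":0.02,"tz":0,"turn":0,"fingers":10},{"tx":0.002,"ty":0.02,"tz":0,"turn":0,"fingers":10}]' 20
cat > dep.py <<'E'
from tf import *
def handle(c,uwlo=40):
    W,ok=cloud(c);a,b,e,f=355,185,400,250
    P=W[b:f,a:e][ok[b:f,a:e]]-O;P=np.c_[P@EX,P@EY,P[:,2]]
    s=P[(abs(P[:,1]+1)<4.5)&(P[:,0]>-45)&(P[:,0]<25)&(P[:,2]>10)&(P[:,2]<75)]
    # fit L-shape: lean, u0,w0 : top face z=61 (|x|<15) and back face x=-15
    def res(p):
        t=np.radians(p[0]);Z=np.array([np.sin(t),np.cos(t)]);X=np.array([np.cos(t),-np.sin(t)])
        d=s[:,[0,2]]-[p[1],p[2]];x=d@X;z=d@Z
        # signed distance to box [-15,15]x[5,61]
        qx=np.abs(x)-15;qz=np.abs(z-33)-28
        sd=np.maximum(qx,qz);o=np.hypot(np.maximum(qx,0),np.maximum(qz,0));return np.where(sd>0,o,sd)
    r=least_squares(res,[-12,0,3],loss="soft_l1",f_scale=2.)
    J=np.linalg.inv(r.jac.T@r.jac)
    print("n",len(s),"lean,u,w",r.x.round(1),"rms",np.sqrt(np.median(r.fun**2)).round(1),"sd",(3*np.sqrt(np.diag(J))).round(2))
E
python3 -c "
from dep import *
show();plane();c=snap('d10');pickle.dump(c,open('d10.pkl','wb'));handle(load('d9.pkl'));handle(c)"
```

```text
clock: 13.15
eef_pos: [612.6, 109.8, 147.5]
eef_rot: [-1.569, -0.007, 2.748]
wrist_force: [-1.1, -0.6, 7.5]
finger_gap: 15.9
13.15 [612.6 109.8 147.5] [-1.569 -0.007  2.748] F [-1.1 -0.6  7.5] gap 15.9 q [0.12 0.51 1.36 0.   1.27 2.08]
u,v,w [-11.9  -1.5  12.5]
n 74 lean,u,w [-7.2 -4.4  2.2] rms 1.1 sd [2.08 1.44 0.68]
n 75 lean,u,w [-8.9 -3.4 -0.1] rms 0.8 sd [1.98 1.41 0.67]
```

View pics/d10.png

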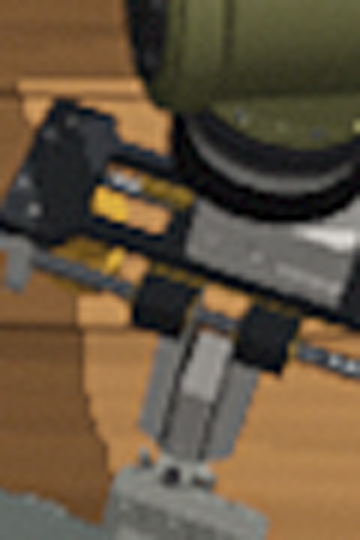

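Depth fit: the shoulder is within ~3 mm of home but the lean is −9° instead of −18°, with pad friction holding it. I'll ease the grip and swing the handle back a bit.

```bash
python3 -m creep '[{"tx":0,"ty":0,"tz":0,"turn":0,"fingers":10},{"tx":-0.008,"ty":0,"tz":0,"turn":0,"fingers":10},{"tx":-0.016,"ty":0.002,"tz":0,"turn":0,"fingers":10},{"tx":-0.024,"ty":0.004,"tz":0,"turn":0,"fingers":10},{"tx":-0.024,"ty":0.004,"tz":0,"turn":0,"fingers":10}]' 5; python3 -c "
from dep import *
show();plane();c=snap('d11');pickle.dump(c,open('d11.pkl','wb'));handle(c)"
```

```text
clock: 13.7
eef_pos: [617.2, 107.8, 146.4]
eef_rot: [-1.569, -0.007, 2.748]
wrist_force: [-0.3, -0.0, -1.1]
finger_gap: 16.2
13.7 [617.2 107.8 146.4] [-1.569 -0.007  2.748] F [-0.3 -0.  -1.1] gap 16.2 q [0.11 0.52 1.35 0.   1.28 2.08]
u,v,w [-16.9  -1.4  11.4]
n 71 lean,u,w [-13.2  -4.9  -0.1] rms 0.9 sd [2.07 1.44 0.76]
```

View pics/d11.png

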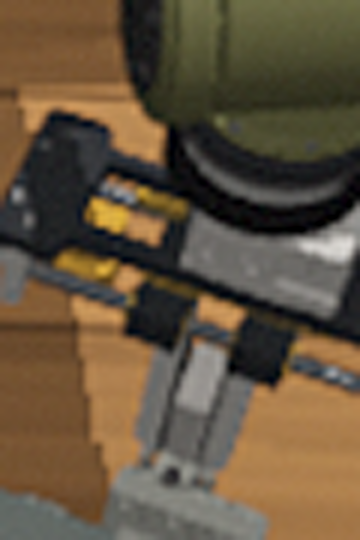

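Lean is now ≈ −13° and contact forces are about zero. I'll release and see how it sits.

```bash
python3 -m creep '[{"tx":0,"ty":0,"tz":0,"turn":0,"fingers":20},{"tx":0,"ty":0,"tz":0,"turn":0,"fingers":30},{"tx":0,"ty":0,"tz":0,"turn":0,"fingers":44},{"tx":0,"ty":0,"tz":0,"turn":0,"fingers":50},{"tx":0,"ty":-0.2,"tz":0,"turn":0,"fingers":50},{"tx":0,"ty":-0.4,"tz":0,"turn":0,"fingers":50},{"tx":0.2,"ty":-0.6,"tz":0,"turn":0,"fingers":50},{"tx":0.5,"ty":-0.6,"tz":0,"turn":0,"fingers":50},{"tx":0.7,"ty":-0.6,"tz":0,"turn":0,"fingers":50},{"tx":0.7,"ty":-0.6,"tz":0,"turn":0,"fingers":50}]' 5; python3 -c "
from dep import *
show();plane();c=snap('d12');pickle.dump(c,open('d12.pkl','wb'));handle(c)"
```

```text
clock: 14.75
eef_pos: [485.3, 162.9, 268.3]
eef_rot: [-1.57, -0.006, 2.75]
wrist_force: [-0.6, 0.2, 0.3]
finger_gap: 50.0
14.75 [485.3 162.9 268.3] [-1.57  -0.006  2.75 ] F [-0.6  0.2  0.3] gap 50.0 q [0.25 0.18 1.53 0.   1.44 2.21]
u,v,w [126.1  -1.5 133.3]
n 50 lean,u,w [-29.3  -4.   -0.8] rms 0.8 sd [3.35 2.63 1.51]
```

View pics/d12.png

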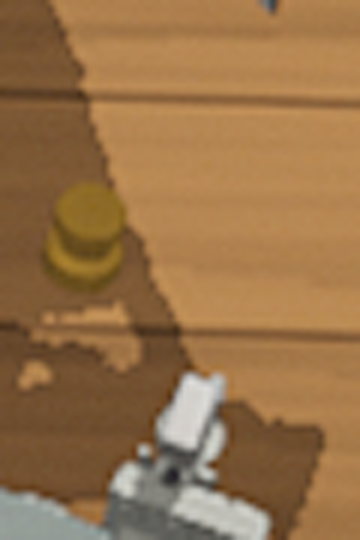

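```bash
cat > ov2.py <<'E'
from dep import *
def home(pk,tag,leans=(-18,),roi=(360,210,395,250),cam="scene"):
    c=load(pk) if isinstance(pk,str) else pk;a,b,e,f=roi;S=12
    o=[cv2.resize(c["frame"][b:f,a:e,::-1],None,fx=S,fy=S,interpolation=cv2.INTER_CUBIC)]
    for th in leans:
        im=o[0].copy();t=np.radians(th);Z=np.cos(t)*np.array([0,0,1])+np.sin(t)*EX
        M=pose(th,O+33.7*Z);pp=pin_polys(M)
        L=np.array([[15,8,61],[15,-8,61],[-15,-8,61],[-15,8,61]])@M[:3,:3].T+M[:3,3]
        for P,col in[(x,(0,0,255)) for x in pp]+[(L,(0,255,0))]:
            cv2.polylines(im,[cv2.convexHull(((proj(c,P)-[a-.5,b-.5])*S).astype(np.int32))],True,col,1)
        o.append(im)
    o=np.hstack(o);s=min(1,800/o.shape[1]);cv2.imwrite(f"pics/{tag}.png",cv2.resize(o,None,fx=s,fy=s))
E
python3 - <<'E'
from ov2 import *
from cell import optics
c=optics.camera("top");pickle.dump(c,open("t12.pkl","wb"))
home("d12.pkl","o12",(-18,-26));home("t12.pkl","o12t",(-18,-26),(195,170,230,205))
E
```

```text
(no output)
```

View pics/o12.png

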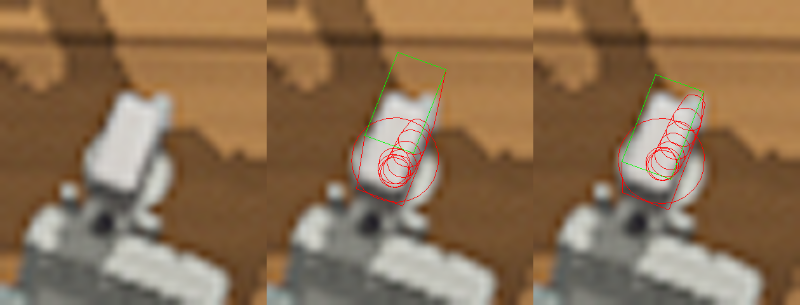

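View pics/o12t.png

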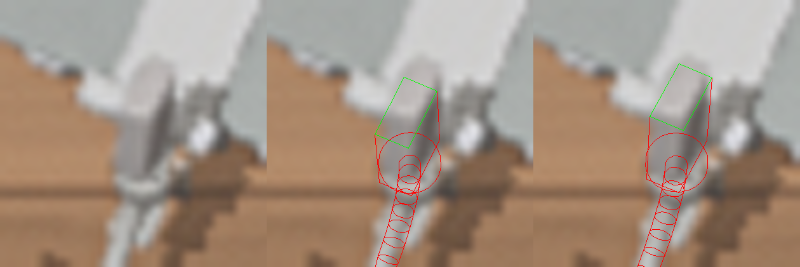

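The pin is through the eye with the keeper aside, and the shank is visible in the top view at about (120,240). But the freed pin has leaned back to about −29° instead of −18°, so its collar is not flat. I'll regrip it, bring it up, and press the collar down with the fingertips.

```bash
python3 -c "
from ov2 import *
plane();uw(-18,85);handle(load('d12.pkl'))"
```

```text
u,v,w [122.9  -1.6 133.2]
{'tx': -0.706, 'ty': 0.2372, 'tz': 0.0028, 'turn': 0.001}
n 50 lean,u,w [-29.3  -4.   -0.8] rms 0.8 sd [3.35 2.63 1.51]
```

```bash
python3 -m creep '[{"tx":-0.25,"ty":0,"tz":0.003,"turn":0,"fingers":40},{"tx":-0.5,"ty":0.05,"tz":0.003,"turn":0,"fingers":40},{"tx":-0.7,"ty":0.15,"tz":0.003,"turn":0,"fingers":40},{"tx":-0.706,"ty":0.24,"tz":0.003,"turn":0,"fingers":40},{"tx":-0.706,"ty":0.4,"tz":0.003,"turn":0,"fingers":40},{"tx":-0.706,"ty":0.52,"tz":0.003,"turn":0,"fingers":40},{"tx":-0.706,"ty":0.606,"tz":0.003,"turn":0,"fingers":40},{"tx":-0.706,"ty":0.606,"tz":0.003,"turn":0,"fingers":40}]' 10; python3 -c "
from ov2 import *
show();plane();c=snap('d13')"
```

```text
clock: 15.65
eef_pos: [617.7, 106.5, 143.0]
eef_rot: [-1.567, -0.009, 2.748]
wrist_force: [-0.5, 0.5, -0.5]
finger_gap: 39.9
15.65 [617.7 106.5 143. ] [-1.567 -0.009  2.748] F [-0.5  0.5 -0.5] gap 39.9 q [0.11 0.53 1.35 0.   1.27 2.08]
u,v,w [-17.8  -0.4   8. ]
```

View pics/d13.png

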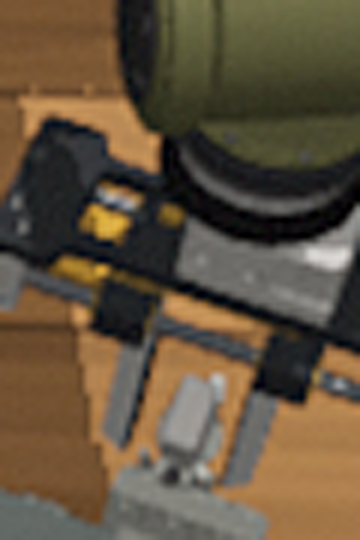

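```bash
python3 -m creep '[{"tx":0,"ty":0,"tz":0,"turn":0,"fingers":28},{"tx":0,"ty":0,"tz":0,"turn":0,"fingers":20},{"tx":0,"ty":0,"tz":0,"turn":0,"fingers":10},{"tx":0,"ty":0,"tz":0,"turn":0,"fingers":10},{"tx":0.012,"ty":-0.004,"tz":0,"turn":0,"fingers":10},{"tx":0.024,"ty":-0.008,"tz":0,"turn":0,"fingers":10},{"tx":0.036,"ty":-0.011,"tz":0,"turn":0,"fingers":10},{"tx":0.042,"ty":-0.011,"tz":0,"turn":0,"fingers":10},{"tx":0.042,"ty":-0.011,"tz":0,"turn":0,"fingers":10}]' 12; python3 -c "
from ov2 import *
show();plane();c=snap('d14');handle(c);pickle.dump(c,open('d14.pkl','wb'));home('d14.pkl','o14')"
```

```text
clock: 16.6
eef_pos: [610.4, 110.0, 147.4]
eef_rot: [-1.569, -0.007, 2.749]
wrist_force: [2.5, -1.2, 0.2]
finger_gap: 15.7
16.6 [610.4 110.  147.4] [-1.569 -0.007  2.749] F [ 2.5 -1.2  0.2] gap 15.7 q [0.12 0.51 1.37 0.   1.27 2.08]
u,v,w [-9.7 -0.8 12.4]
n 62 lean,u,w [-20.7  -3.2  -1. ] rms 1.0 sd [2.5  1.76 0.86]
```

View pics/o14.png

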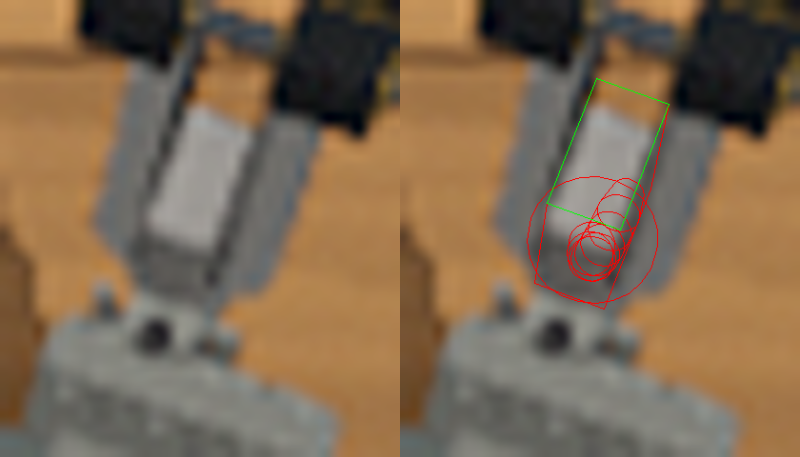

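Lean is now ≈ −20°. I'll press down gently, then loosen the jaws and press on the collar's front with the fingertips.

```bash
python3 -m creep '[{"tx":0.004,"ty":0.008,"tz":0,"turn":0,"fingers":10},{"tx":0.008,"ty":0.015,"tz":0,"turn":0,"fingers":10},{"tx":0.008,"ty":0.02,"tz":0,"turn":0,"fingers":10},{"tx":0.008,"ty":0.02,"tz":0,"turn":0,"fingers":10}]' 12; python3 -c "
from ov2 import *
show();plane();c=snap('d15');handle(c)"
```

```text
clock: 17.05
eef_pos: [609.6, 110.3, 145.5]
eef_rot: [-1.57, -0.004, 2.748]
wrist_force: [-0.8, -4.1, 14.5]
finger_gap: 16.1
17.05 [609.6 110.3 145.5] [-1.57  -0.004  2.748] F [-0.8 -4.1 14.5] gap 16.1 q [0.12 0.51 1.37 0.   1.26 2.08]
u,v,w [-8.9 -0.8 10.5]
n 62 lean,u,w [-18.   -4.3  -1.8] rms 1.1 sd [2.73 1.98 0.89]
```

```bash
python3 -m creep '[{"tx":0,"ty":-0.003,"tz":0,"turn":0,"fingers":10},{"tx":0,"ty":-0.003,"tz":0,"turn":0,"fingers":17.5},{"tx":0,"ty":-0.003,"tz":0,"turn":0,"fingers":18.5},{"tx":0,"ty":-0.003,"tz":0,"turn":0,"fingers":19.5},{"tx":0,"ty":-0.003,"tz":0,"turn":0,"fingers":20}]' 4; python3 -c "
from ov2 import *
show();plane();c=snap('d16');handle(c);pickle.dump(c,open('d16.pkl','wb'));home('d16.pkl','o16')"
```

```text
clock: 17.6
eef_pos: [609.5, 110.4, 145.9]
eef_rot: [-1.569, -0.005, 2.748]
wrist_force: [0.1, -0.3, 0.1]
finger_gap: 19.8
17.6 [609.5 110.4 145.9] [-1.569 -0.005  2.748] F [ 0.1 -0.3  0.1] gap 19.8 q [0.12 0.51 1.37 0.   1.27 2.08]
u,v,w [-8.7 -0.8 10.9]
n 59 lean,u,w [-19.1  -3.8  -1.3] rms 0.9 sd [2.75 2.02 0.97]
```

View pics/o16.png

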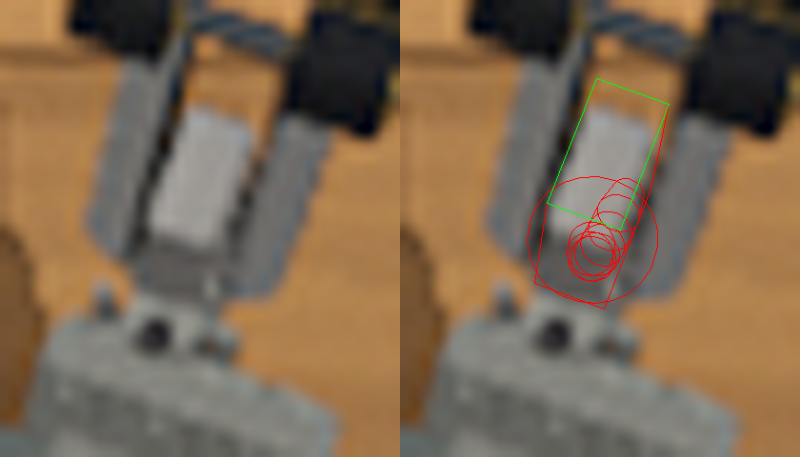

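The pin stays put with the jaws loosened, at a lean of −19°. Now a gentle fingertip press on the collar.

```bash
python3 -m creep '[{"tx":0.02,"ty":0,"tz":0,"turn":0,"fingers":20},{"tx":0.04,"ty":0,"tz":0,"turn":0,"fingers":20},{"tx":0.04,"ty":0.01,"tz":0,"turn":0,"fingers":20},{"tx":0.04,"ty":0.02,"tz":0,"turn":0,"fingers":20},{"tx":0.04,"ty":0.02,"tz":0,"turn":0,"fingers":20}]' 4; python3 -c "
from ov2 import *
show();plane();c=snap('d17');handle(c)"
```

```text
clock: 18.15
eef_pos: [602.1, 113.5, 141.9]
eef_rot: [-1.569, -0.005, 2.748]
wrist_force: [-0.5, -0.2, 2.0]
finger_gap: 19.9
18.15 [602.1 113.5 141.9] [-1.569 -0.005  2.748] F [-0.5 -0.2  2. ] gap 19.9 q [0.13 0.5  1.4  0.   1.25 2.09]
u,v,w [-0.7 -0.9  6.9]
n 64 lean,u,w [-17.3  -2.6  -2. ] rms 0.6 sd [2.34 1.7  0.76]
```

```bash
python3 -m creep '[{"tx":0,"ty":0.005,"tz":0,"turn":0,"fingers":20},{"tx":0,"ty":0.01,"tz":0,"turn":0,"fingers":20},{"tx":0,"ty":0.01,"tz":0,"turn":0,"fingers":20}]' 4; python3 -c "
from ov2 import *
show();plane();c=snap('d18');handle(c)"
```

```text
clock: 18.5
eef_pos: [602.6, 113.5, 141.2]
eef_rot: [-1.57, -0.003, 2.748]
wrist_force: [-1.8, -0.1, 10.3]
finger_gap: 19.9
18.5 [602.6 113.5 141.2] [-1.57  -0.003  2.748] F [-1.8 -0.1 10.3] gap 19.9 q [0.13 0.5  1.4  0.   1.25 2.09]
u,v,w [-1.2 -1.1  6.2]
n 66 lean,u,w [-19.4  -1.7  -1.6] rms 0.9 sd [2.36 1.78 0.85]
```

Contact is firm: 10 N at w=6.2, which is where the home geometry puts the collar top. I'll open, lift straight up and back away.

```bash
python3 -m creep '[{"tx":0,"ty":-0.015,"tz":0,"turn":0,"fingers":20},{"tx":0,"ty":-0.015,"tz":0,"turn":0,"fingers":28},{"tx":0,"ty":-0.015,"tz":0,"turn":0,"fingers":40},{"tx":0,"ty":-0.015,"tz":0,"turn":0,"fingers":50},{"tx":0,"ty":-0.015,"tz":0,"turn":0,"fingers":50}]' 4; python3 -c "
from ov2 import *
show();plane();c=snap('d19');handle(c);pickle.dump(c,open('d19.pkl','wb'));home('d19.pkl','o19')"
```

```text
clock: 19.05
eef_pos: [602.5, 113.5, 143.9]
eef_rot: [-1.57, -0.004, 2.748]
wrist_force: [0.3, 0.4, -0.2]
finger_gap: 48.2
19.05 [602.5 113.5 143.9] [-1.57  -0.004  2.748] F [ 0.3  0.4 -0.2] gap 48.2 q [0.13 0.49 1.4  0.   1.25 2.09]
u,v,w [-1.1 -1.   8.9]
n 60 lean,u,w [-21.1  -2.8  -1.6] rms 0.7 sd [2.65 1.96 0.94]
```

View pics/o19.png

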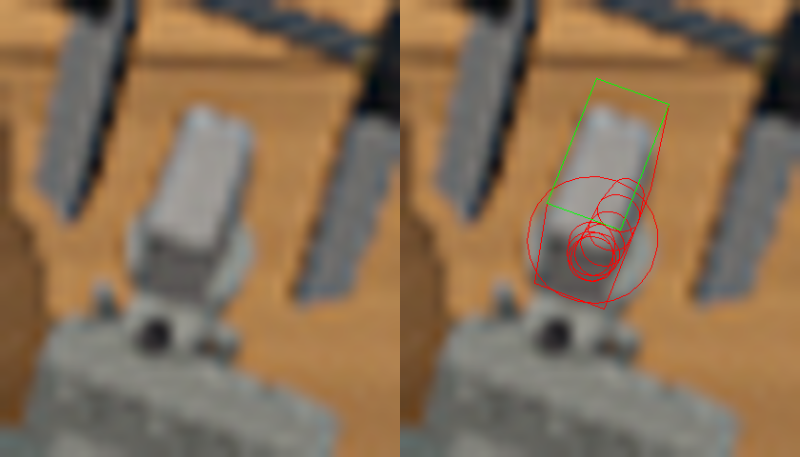

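The free pin stands seated: its collar covers the ring at about (190,255), with a lean of about −20°. I'll retreat.

```bash
python3 -m creep '[{"tx":0,"ty":-0.1,"tz":0,"turn":0,"fingers":50},{"tx":0,"ty":-0.25,"tz":0,"turn":0,"fingers":50},{"tx":0,"ty":-0.45,"tz":0,"turn":0,"fingers":50},{"tx":0.2,"ty":-0.65,"tz":0,"turn":0,"fingers":50},{"tx":0.45,"ty":-0.65,"tz":0,"turn":0,"fingers":50},{"tx":0.7,"ty":-0.65,"tz":0,"turn":0,"fingers":50},{"tx":0.95,"ty":-0.65,"tz":0,"turn":0,"fingers":50},{"tx":0.95,"ty":-0.65,"tz":0,"turn":0,"fingers":50},{"tx":0.95,"ty":-0.65,"tz":0,"turn":0,"fingers":50}]' 4; python3 -c "
from ov2 import *
from cell import optics
show();c=snap('d20');handle(c);pickle.dump(c,open('d20.pkl','wb'));t=optics.camera('top');cv2.imwrite('pics/t20.png',t['frame'][:,:,::-1]);cv2.imwrite('pics/s20.png',c['frame'][:,:,::-1])
home(c,'o20',(-18,-22));home(t,'o20t',(-18,-22),(195,170,230,205))
a=cv2.imread('pics/o20.png');b=cv2.imread('pics/o20t.png');cv2.imwrite('pics/o20b.png',np.vstack([a,cv2.resize(b,(a.shape[1],b.shape[0]))]))"
```

```text
clock: 20.0
eef_pos: [427.2, 186.6, 275.3]
eef_rot: [-1.571, -0.002, 2.75]
wrist_force: [0.4, 0.3, -0.6]
finger_gap: 50.1
20.0 [427.2 186.6 275.3] [-1.571e+00 -2.000e-03  2.750e+00] F [ 0.4  0.3 -0.6] gap 50.1 q [0.33 0.06 1.64 0.   1.44 2.29]
n 64 lean,u,w [-22.   -2.5  -1. ] rms 0.8 sd [2.41 1.73 0.89]
```

View pics/o20b.png

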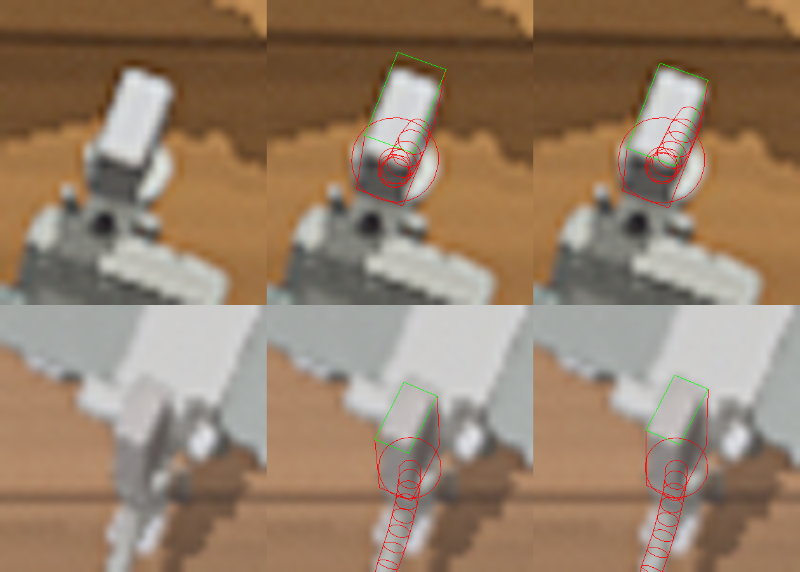

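View pics/s20.png

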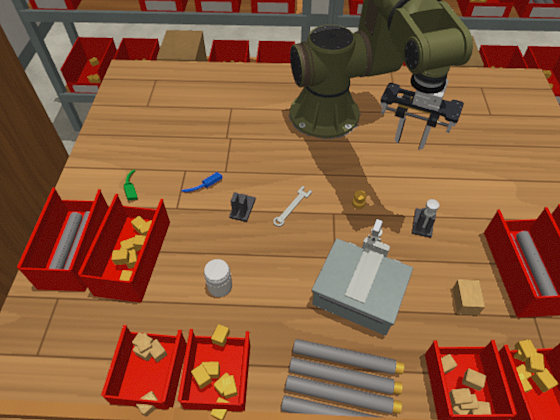

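The pin is through the eye. Its collar covers the mouth, the lean is about 4° past square, and the other bench items look unmoved. I'll check that it is steady before handing in.

```bash
python3 -m creep '[{"tx":0,"ty":0,"tz":0,"turn":0,"fingers":50},{"tx":0,"ty":0,"tz":0,"turn":0,"fingers":50},{"tx":0,"ty":0,"tz":0,"turn":0,"fingers":50},{"tx":0,"ty":0,"tz":0,"turn":0,"fingers":50},{"tx":0,"ty":0,"tz":0,"turn":0,"fingers":50},{"tx":0,"ty":0,"tz":0,"turn":0,"fingers":50},{"tx":0,"ty":0,"tz":0,"turn":0,"fingers":50},{"tx":0,"ty":0,"tz":0,"turn":0,"fingers":50}]'
python3 - <<'E'
from ov2 import *
from cell import optics
c0=load('d20.pkl');c=optics.camera('scene');handle(c);handle(optics.camera('scene'))
d=np.abs(c['frame'].astype(int)-c0['frame']).max(2);print("diff eye",d[205:255,355:400].max())
d=np.abs(c['frame'].astype(int)-load('scene0.pkl')['frame']).max(2)
for n,(u,v) in dict(straight=(427,215),carton=(468,295),tin=(217,277),wrench=(292,205),coupling=(360,200)).items(): print(n,(d[v-15:v+15,u-15:u+15]>40).sum())
E
```

```text
clock: 20.9
eef_pos: [428.4, 185.9, 274.7]
eef_rot: [-1.57, -0.003, 2.748]
wrist_force: [0.3, -0.2, -0.8]
finger_gap: 50.0
n 64 lean,u,w [-19.9  -3.7  -1.5] rms 0.9 sd [2.4  1.73 0.84]
n 62 lean,u,w [-20.4  -3.2  -1.5] rms 0.9 sd [2.82 1.98 0.91]
diff eye 59
straight 0
carton 0
tin 0
wrench 0
coupling 652
```

The coupling's change is the arm's shadow; it is still at (360,199). The pin is steady, so I'll hand in.

```bash
python3 -c "
from cell import manip;print(manip.sign_off())"
```

```text
the job is handed in; nothing more can be done
None
```

The bent pin is through the eye with its collar on the mouth. I let go of it and handed the job in at about 21 s.

- **How it went in:** I lifted the pin from its rest and turned it about 190°, then caught its tip in the eye. The tool always points down, so the pin pivoted in the jaws as I swung it along its curve.
- **Mended once:** After the first release the pin leaned back to about −29°. I regripped it, pressed it home, and pressed the collar down with the fingertips. The wrist force read 10 to 14.5 N during those presses.
- **Last checks:** The depth fits put the lean at −20° to −22°, against −18° for square. The collar's height is within 1.5 mm of home, which is about the calibration error. The pin looked steady over about a second, although the picture around the eye changed slightly (up to 59 of 255 levels), which I put down to shadow without checking. The fits also show the pin 2.5 to 3.7 mm further back than my estimate of the eye's position; I took that as camera and estimate bias.
- **The other things:** Before-and-after pictures showed no change at the straight pin, carton, tin or wrench. The patch around the coupling did change. I put that down to the arm's shadow, since the coupling itself sits at the same pixel. I didn't compare the blue and green look-alikes this way, but they look unmoved in the final picture.
- **Disagrees with the task:** At the start the shank curved away from the robot, not towards it. I went by the images.

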